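# Refill the shoe rack's cedar freshener

### The job

Snap the freshener's folded clear column upright on its stand, then fill it with cedar discs lying flat one on another until the top of the stack is within the red fill band. Put every disc left over into the open tin and close the tin properly with its lid, leaving the other things on the ledge where they are.

Things in the scene. Friction and masses are not known exactly. Their poses are not given: they have to be found in the camera images.
- column (a joint): The freshener's clear column, hinged on its stand. Rad: 0 = folded flat over the base plate, 1.571 = open, upright. An over-centre spring drives it to the nearer end: dead centre is near 0.79; lifting it takes at most about 6 N at the studs; let go clearly past centre (1.0 or more) it snaps fully open by itself, let go earlier it falls back.
- stand_hinge (a point): Middle of the hinge axis, 20 mm above the ledge, on the fixed bamboo base plate (170 x 92 mm, 12 mm thick, reaching 76 mm to its -x side and 94 mm to its +x side). Its y axis is the hinge axis; its x axis points level, from the upright column's place to where the folded column's mouth lies; z up.
- column_grip (a point): On the column's centre line between its two round orange finger studs (18 mm across, outer faces 65 mm apart along the hinge axis), to be pinched along the hinge axis; they can turn between the fingers. 77 mm from the hinge axis: folded 46 mm above the ledge and 73 mm from the hinge along stand_hinge's +x; open 93 mm above the ledge and 26 mm along -x.
- column_floor (a point): Centre of the column's inner floor (18 mm above the ledge when open); z runs up the column to the mouth, y along the hinge. The column is a straight round tube, 59 mm outside, 52 mm inside, 88 mm long, floor 4 mm, 84 mm deep, open only at the mouth.
- column_mouth (a point): Centre of the column's open mouth, 84 mm from column_floor and 9 mm beyond column_grip (102 mm above the ledge when open).
- marker (a joint): The red see-through fill band round the column, 14 mm wide: distance in m from the column's inner floor to the middle of the band. It was set beforehand, differs from start to start and sits too tight to be shifted.
- marker_mid (a point): The centre of the fill band, on the column's centre line; z along the column.
- disc1_mid (a point): Centre of a reddish cedar disc, 44 mm across and 12 mm thick, about 12 g, lying flat on the ledge at the start (z axis through its faces). It drops into the column with 4 mm to spare all round. All discs are alike; 5 to 7 of them are there, the others absent (None).
- disc2_mid (a point): Centre of a reddish cedar disc, 44 mm across and 12 mm thick, about 12 g, lying flat on the ledge at the start (z axis through its faces). It drops into the column with 4 mm to spare all round. Like disc1; may be absent.
- disc3_mid (a point): Centre of a reddish cedar disc, 44 mm across and 12 mm thick, about 12 g, lying flat on the ledge at the start (z axis through its faces). It drops into the column with 4 mm to spare all round. Like disc1; may be absent.
- disc4_mid (a point): Centre of a reddish cedar disc, 44 mm across and 12 mm thick, about 12 g, lying flat on the ledge at the start (z axis through its faces). It drops into the column with 4 mm to spare all round. Like disc1; may be absent.
- disc5_mid (a point): Centre of a reddish cedar disc, 44 mm across and 12 mm thick, about 12 g, lying flat on the ledge at the start (z axis through its faces). It drops into the column with 4 mm to spare all round. Like disc1; may be absent.
- disc6_mid (a point): Centre of a reddish cedar disc, 44 mm across and 12 mm thick, about 12 g, lying flat on the ledge at the start (z axis through its faces). It drops into the column with 4 mm to spare all round. Like disc1; may be absent.
- disc7_mid (a point): Centre of a reddish cedar disc, 44 mm across and 12 mm thick, about 12 g, lying flat on the ledge at the start (z axis through its faces). It drops into the column with 4 mm to spare all round. Like disc1; may be absent.
- tin_floor (a point): Centre of the inner floor (3 mm above the underside) of the open round tin with a green stripe: 120 mm across, 50 mm high, 3 mm wall, 112 mm clear inside. It stands loose on the ledge, about 180 g.
- lid_knob (a point): Centre of the tin lid's wooden knob, 22 mm across and 20 mm high; the point is 20 mm above the lid's underside and 15 mm above lid_rim. The lid lies right way up on the ledge at the start, about 90 g.
- lid_rim (a point): Point on the lid's axis level with the underside of its green flange (124 mm across, 5 mm thick), which rests on the tin's rim when the lid is on: then 47 mm above tin_floor. Below it a plug 104 mm across and 5 mm deep goes inside the tin with about 4 mm to spare all round. The lid's underside is 5 mm below this point.
- cup_mid (a point): Bystander: centre of the white ceramic cup, 76 mm across, 80 mm high, 40 mm above its underside.
- sunglass_case_mid (a point): Bystander: centre of the black sunglasses case, 62 x 158 x 40 mm, half-way up.
- cream_jar_mid (a point): Bystander: centre of the amber shoe-cream jar with a black cap, 50 mm across, 42 mm high, half-way up; it stands among the discs.
- spray_mid (a point): Bystander: centre of the blue spray bottle, 48 mm across, 150 mm high, half-way up.
- polish_tin_mid (a point): Bystander: centre of the shoe-polish tin with a red lid, 74 mm across, 25 mm high, half-way up.
Not all that is in view belongs to the job. There is more than one size of the part that bears column; the job needs the larger. Leave any blue look-alike of the part that bears disc5_mid alone.

How it is judged (in metres and radians):
On the way, in this order (a step that is already met when the one before it is completed fails the run):
1. the column stands snapped open, upright on its stand (value of joint column above 1.48 rad), for 0.2 s.
2. discs lie flat in the column and the top of the stack is within the red band (value of joint column above 1.48 rad and (((x of disc1_mid in the frame of column_floor between -0.012 and 0.012 m and y of disc1_mid in the frame of column_floor between -0.012 and 0.012 m and z of disc1_mid in the frame of column_floor between 0 and 0.095 m) and angle between the z axis of disc1_mid and the z axis of column_floor, either way round below 0.12 rad and z of disc1_mid in the frame of marker_mid between -0.0145 and 0.0025 m) or ((x of disc2_mid in the frame of column_floor between -0.012 and 0.012 m and y of disc2_mid in the frame of column_floor between -0.012 and 0.012 m and z of disc2_mid in the frame of column_floor between 0 and 0.095 m) and angle between the z axis of disc2_mid and the z axis of column_floor, either way round below 0.12 rad and z of disc2_mid in the frame of marker_mid between -0.0145 and 0.0025 m) or ((x of disc3_mid in the frame of column_floor between -0.012 and 0.012 m and y of disc3_mid in the frame of column_floor between -0.012 and 0.012 m and z of disc3_mid in the frame of column_floor between 0 and 0.095 m) and angle between the z axis of disc3_mid and the z axis of column_floor, either way round below 0.12 rad and z of disc3_mid in the frame of marker_mid between -0.0145 and 0.0025 m) or ((x of disc4_mid in the frame of column_floor between -0.012 and 0.012 m and y of disc4_mid in the frame of column_floor between -0.012 and 0.012 m and z of disc4_mid in the frame of column_floor between 0 and 0.095 m) and angle between the z axis of disc4_mid and the z axis of column_floor, either way round below 0.12 rad and z of disc4_mid in the frame of marker_mid between -0.0145 and 0.0025 m) or ((x of disc5_mid in the frame of column_floor between -0.012 and 0.012 m and y of disc5_mid in the frame of column_floor between -0.012 and 0.012 m and z of disc5_mid in the frame of column_floor between 0 and 0.095 m) and angle between the z axis of disc5_mid and the z axis of column_floor, either way round below 0.12 rad and z of disc5_mid in the frame of marker_mid between -0.0145 and 0.0025 m) or ((x of disc6_mid in the frame of column_floor between -0.012 and 0.012 m and y of disc6_mid in the frame of column_floor between -0.012 and 0.012 m and z of disc6_mid in the frame of column_floor between 0 and 0.095 m) and angle between the z axis of disc6_mid and the z axis of column_floor, either way round below 0.12 rad and z of disc6_mid in the frame of marker_mid between -0.0145 and 0.0025 m) or ((x of disc7_mid in the frame of column_floor between -0.012 and 0.012 m and y of disc7_mid in the frame of column_floor between -0.012 and 0.012 m and z of disc7_mid in the frame of column_floor between 0 and 0.095 m) and angle between the z axis of disc7_mid and the z axis of column_floor, either way round below 0.12 rad and z of disc7_mid in the frame of marker_mid between -0.0145 and 0.0025 m)) and (not (x of disc1_mid in the frame of column_floor between -0.012 and 0.012 m and y of disc1_mid in the frame of column_floor between -0.012 and 0.012 m and z of disc1_mid in the frame of column_floor between 0 and 0.095 m) or z of disc1_mid in the frame of marker_mid below 0.0025 m) and (not (x of disc2_mid in the frame of column_floor between -0.012 and 0.012 m and y of disc2_mid in the frame of column_floor between -0.012 and 0.012 m and z of disc2_mid in the frame of column_floor between 0 and 0.095 m) or z of disc2_mid in the frame of marker_mid below 0.0025 m) and (not (x of disc3_mid in the frame of column_floor between -0.012 and 0.012 m and y of disc3_mid in the frame of column_floor between -0.012 and 0.012 m and z of disc3_mid in the frame of column_floor between 0 and 0.095 m) or z of disc3_mid in the frame of marker_mid below 0.0025 m) and (not (x of disc4_mid in the frame of column_floor between -0.012 and 0.012 m and y of disc4_mid in the frame of column_floor between -0.012 and 0.012 m and z of disc4_mid in the frame of column_floor between 0 and 0.095 m) or z of disc4_mid in the frame of marker_mid below 0.0025 m) and (not (x of disc5_mid in the frame of column_floor between -0.012 and 0.012 m and y of disc5_mid in the frame of column_floor between -0.012 and 0.012 m and z of disc5_mid in the frame of column_floor between 0 and 0.095 m) or z of disc5_mid in the frame of marker_mid below 0.0025 m) and (not (x of disc6_mid in the frame of column_floor between -0.012 and 0.012 m and y of disc6_mid in the frame of column_floor between -0.012 and 0.012 m and z of disc6_mid in the frame of column_floor between 0 and 0.095 m) or z of disc6_mid in the frame of marker_mid below 0.0025 m) and (not (x of disc7_mid in the frame of column_floor between -0.012 and 0.012 m and y of disc7_mid in the frame of column_floor between -0.012 and 0.012 m and z of disc7_mid in the frame of column_floor between 0 and 0.095 m) or z of disc7_mid in the frame of marker_mid below 0.0025 m)), for 0.5 s.
At the end, for the whole second after the job is handed in: Column fully open (over 1.48 rad); discs in it flat (0.12 rad), the top face of the uppermost within the fill band (1.5 mm spare at each edge); every other disc present in the tin; lid down on the tin's rim (7 mm off centre at most, level, height within 3 mm); all stays so (all of step 2 and angle between tin_floor's own z axis and vertical below 0.05 rad and horizontal distance between lid_rim and tin_floor below 0.007 m and z of lid_rim in the frame of tin_floor between 0.044 and 0.05 m and angle between lid_rim's own z axis and vertical below 0.06 rad and (((x of disc1_mid in the frame of column_floor between -0.012 and 0.012 m and y of disc1_mid in the frame of column_floor between -0.012 and 0.012 m and z of disc1_mid in the frame of column_floor between 0 and 0.095 m) and angle between the z axis of disc1_mid and the z axis of column_floor, either way round below 0.12 rad) or (horizontal distance between disc1_mid and tin_floor below 0.05 m and z of disc1_mid in the frame of tin_floor between 0 and 0.042 m)) and (((x of disc2_mid in the frame of column_floor between -0.012 and 0.012 m and y of disc2_mid in the frame of column_floor between -0.012 and 0.012 m and z of disc2_mid in the frame of column_floor between 0 and 0.095 m) and angle between the z axis of disc2_mid and the z axis of column_floor, either way round below 0.12 rad) or (horizontal distance between disc2_mid and tin_floor below 0.05 m and z of disc2_mid in the frame of tin_floor between 0 and 0.042 m)) and (((x of disc3_mid in the frame of column_floor between -0.012 and 0.012 m and y of disc3_mid in the frame of column_floor between -0.012 and 0.012 m and z of disc3_mid in the frame of column_floor between 0 and 0.095 m) and angle between the z axis of disc3_mid and the z axis of column_floor, either way round below 0.12 rad) or (horizontal distance between disc3_mid and tin_floor below 0.05 m and z of disc3_mid in the frame of tin_floor between 0 and 0.042 m)) and (((x of disc4_mid in the frame of column_floor between -0.012 and 0.012 m and y of disc4_mid in the frame of column_floor between -0.012 and 0.012 m and z of disc4_mid in the frame of column_floor between 0 and 0.095 m) and angle between the z axis of disc4_mid and the z axis of column_floor, either way round below 0.12 rad) or (horizontal distance between disc4_mid and tin_floor below 0.05 m and z of disc4_mid in the frame of tin_floor between 0 and 0.042 m)) and (((x of disc5_mid in the frame of column_floor between -0.012 and 0.012 m and y of disc5_mid in the frame of column_floor between -0.012 and 0.012 m and z of disc5_mid in the frame of column_floor between 0 and 0.095 m) and angle between the z axis of disc5_mid and the z axis of column_floor, either way round below 0.12 rad) or (horizontal distance between disc5_mid and tin_floor below 0.05 m and z of disc5_mid in the frame of tin_floor between 0 and 0.042 m)) and (((x of disc6_mid in the frame of column_floor between -0.012 and 0.012 m and y of disc6_mid in the frame of column_floor between -0.012 and 0.012 m and z of disc6_mid in the frame of column_floor between 0 and 0.095 m) and angle between the z axis of disc6_mid and the z axis of column_floor, either way round below 0.12 rad) or (horizontal distance between disc6_mid and tin_floor below 0.05 m and z of disc6_mid in the frame of tin_floor between 0 and 0.042 m)) and (((x of disc7_mid in the frame of column_floor between -0.012 and 0.012 m and y of disc7_mid in the frame of column_floor between -0.012 and 0.012 m and z of disc7_mid in the frame of column_floor between 0 and 0.095 m) and angle between the z axis of disc7_mid and the z axis of column_floor, either way round below 0.12 rad) or (horizontal distance between disc7_mid and tin_floor below 0.05 m and z of disc7_mid in the frame of tin_floor between 0 and 0.042 m))); the robot touches nothing.
It fails at once if the cup, sunglasses case, cream jar, spray bottle or polish tin was pushed more than 30 mm from its place (distance of any of cup_mid, sunglass_case_mid, cream_jar_mid, spray_mid, polish_tin_mid from where it was at the start of the episode above 0.03 m).
It fails at once if the cup, the spray bottle or the cream jar was tipped over (angle between any of cup_mid, spray_mid, cream_jar_mid's own z axis and vertical above 0.6 rad).
Of disc1, disc2, disc3, disc4, disc5, disc6, disc7 only 5 to 7 are there at a start; the rules pass over those that are not, and their reading is None.
At some moment in a run one of disc1, disc2, disc3, disc4, disc5, disc6, disc7, lid may be knocked a few centimetres aside while the robot is not near it.
Once in a run the grip may slacken for a moment while it holds something.
It also fails if it takes over 208 s, if anything falls off the work surface, if the arm or the gripper's body presses on something with over 40 N, if the wrist force passes 120 N, or if a joint passes its speed limit or range.

### The arm

A 6-joint arm with a two-finger parallel gripper is mounted at the origin on the work surface. World frame = base frame: x ahead of the robot, y to its left, z up, the work surface at z = 0. Lengths are in mm, angles in rad, forces in N, time in s.
With the tool pointing down it reaches from about 300 to 775 mm from the base axis. Payload 14.6 kg.
Tool frame: the origin (TCP) lies between the finger pads; the fingertips stand 17 mm ahead of it and the grasp point (between the pads) lies 2 mm behind it (manip.tip_reach is the distance from the TCP to the fingertips, in mm); z points along the fingers, y is the line along which they close (so a half turn about z gives the same grasp; the last joint's range is limited). The gripper opens to 94 mm and grips with 3 to 60 N. Pads are 16 mm wide; open, the fingers measure 119 mm over their backs; the gripper's body (75 mm by 177 mm) begins 78 mm behind the grasp point.
Start: joints at [-1.291, 0.3, 1.521, -0, 1.321, -0.067], TCP at [186.932, -517.248, 222.446] pointing down, gripper open.
Joint ranges: [-3.03, 3.03], [-0.79, 2.21], [0.23, 2.52], [-1.04, 4.18], [0, 3.07], [-2.55, 2.55]. Speed limits (rad/s): [2.22, 2.22, 2.57, 3.14, 3.14, 3.14].

### API

Orientations are given as [roll, pitch, yaw] about the fixed x, y, z axes, in that order (R = Rz(yaw) Ry(pitch) Rx(roll)).
In Python, from cell import manip, viewer gives the robot as it stands.
- The arm moves only by the tool apply_moves, never from a script. Its argument "moves" is a list of rows, each a list of 3 entries, a list of its own where there are three numbers: the shift along the tool's x, y, z each as a share of 0.25 m, from -1 to 1, then the turn, a rotation vector about the tool's x, y, z each as a share of pi rad, from -1 to 1, then the closure, from 0 (fully open) to 1 (shut). In form: [[[dx, dy, dz], [wx, wy, wz], grip], ...]. A call has 1 to 12 rows; each row is the pose to reach, as a shift and turn from the pose commanded when the call began, along the tool's axes at that moment, turning the shorter way round; what a row does not reach only later rows make up. A row lasts 1/12 s, in which the tool goes at most 41.7 mm and 7.16 degrees, less where a joint would pass 70% of its speed; a pose out of reach is approached as far as the arm can. A call with a number of a shift or a turn outside -1 to 1 is refused whole. A call with a gripper value outside its range is refused whole. The fingers move at their own pace and stop on an object; "squeeze" is the grip in N (left out, the last holds). Time passes only in rows, so rows that repeat a pose let the fingers close. It gives the time, the measured TCP pose, the force, the opening and the grip force at its end, in the units of the state.
- manip.read_state(): the state, without advancing time (a new reading comes with each control period).
- viewer.camera(name): name is "scene" or "top" or "wrist"; returns the picture (420x560x3 uint8, blue, green, red); there is no depth.
- viewer.camera_info(name): a dict with "camera_matrix" (3x3 intrinsics, pixels), "k1" (the pictures are not rectified: a ray, as slopes to the right and down, at radius r is drawn at 1 + k1 r^2 times it, then the intrinsics apply), "R" (3x3) and "t" (3): a world point X has camera coordinates R X + t. Camera axes: x right, y down, z forward; pixel columns grow to the right and rows downward; lengths in mm; the calibration is good to about 2 mm. A picture is of the moment at which its call begins: read the wrist's pose just before it. camera_info takes no time and is no camera call; for the wrist camera it gives the pose at the moment of the call.
- manip.sign_off(): hands the job in; it is judged then, once.
The state is a dict: "clock": time; "joints": joint angles; "qd": joint speeds; "effort": joint torques, N m; "eef_pos": TCP position; "eef_rot": TCP orientation; "wrist_force": force on the tool from outside, world axes, zero at the start; "moment": the same for the moment, N m; "finger_gap": finger opening in mm; "finger_force": force on a finger pad.
Only numpy, scipy, OpenCV 4.12 (cv2) and the standard library are available. Lean on these libraries where they do the work, as an engineer would, in place of code of your own. Each camera call takes 0.05 s, during which the arm holds its last target. There are 200 camera calls.

## Working session

There is one attempt and no reset: what is moved stays moved. The work goes in short steps, Python scripts to look and compute and a tool call to move; the robot and the scene stay as the last step left them, time stands still between calls to the robot, and variables do not carry over. Pictures are saved under pics/ and viewed, at most 16 in all, crops included, and the job is handed in when it is done.

Besides the shell and the picture viewer there is one more tool, called after "Call:" as name(argument=value, ...) on one line, values as JSON. apply_moves: Moves the arm, as the interface text tells. Shift numbers are shares of 0.25 m and turn numbers shares of pi rad, none past 1 either way. Its arguments: {"type":"object","properties":{"moves":{"type":"array"},"squeeze":{"type":"number"}},"required":["moves"]}

```bash
mkdir -p pics; ls; python3 - <<'E'
from cell import manip, viewer
import cv2
for n in("top","scene"):
    im=viewer.camera(n); cv2.imwrite(f"pics/{n}0.png",im); 
    i=viewer.camera_info(n); print(n,i)
cv2.imwrite("pics/top0b.png",cv2.resize(cv2.imread("pics/top0.png"),(800,600),interpolation=cv2.INTER_CUBIC))
cv2.imwrite("pics/scene0b.png",cv2.resize(cv2.imread("pics/scene0.png"),(800,600),interpolation=cv2.INTER_CUBIC))
print(manip.read_state())
E
```

```text
pics
top {'camera_matrix': array([[451.03347782,   0.        , 272.16434848],
       [  0.        , 451.03347782, 212.16233244],
       [  0.        ,   0.        ,   1.        ]]), 'k1': 0.007036966814739473, 'R': array([[-0.02237294, -0.99973257,  0.00585093],
       [-0.98670199,  0.02113815, -0.16115941],
       [ 0.16099263, -0.00937874, -0.98691105]]), 't': array([  67.8373845 ,  586.43512056, 1139.9580302 ])}
scene {'camera_matrix': array([[527.74630399,   0.        , 283.24698808],
       [  0.        , 527.74630399, 203.55314102],
       [  0.        ,   0.        ,   1.        ]]), 'k1': 0.05433485878745065, 'R': array([[ 0.18937639,  0.98189062, -0.005234  ],
       [ 0.8288237 , -0.1627081 , -0.53532919],
       [-0.52648632,  0.09704065, -0.84462729]]), 't': array([-156.39508394, -427.56111594, 1943.02388088])}
{'clock': 0.1, 'joints': array([-1.29062741e+00,  3.00404811e-01,  1.52152178e+00, -1.63552199e-05,
        1.32066966e+00, -6.65814173e-02]), 'qd': array([-2.70209279e-04, -1.60368575e-03, -2.53879104e-03,  1.43466645e-05,
        1.86682920e-03, -3.12791940e-04]), 'effort': array([ 1.55368649e-03, -5.32644546e+01, -3.53283584e+01,  7.09601166e-02,
        2.34927284e-02, -5.25395910e-05]), 'eef_pos': array([ 186.85810085, -517.05963428,  221.94775957]), 'eef_rot': array([-3.14059022e+00, -5.09646384e-05,  3.46754366e-01]), 'wrist_force': array([ 0.0040361 , -0.1297461 , -0.37238657]), 'moment': array([0.02224193, 0.01036192, 0.04000953]), 'finger_force': 0.0, 'finger_gap': 94.59641388149734}
```

View pics/top0b.png

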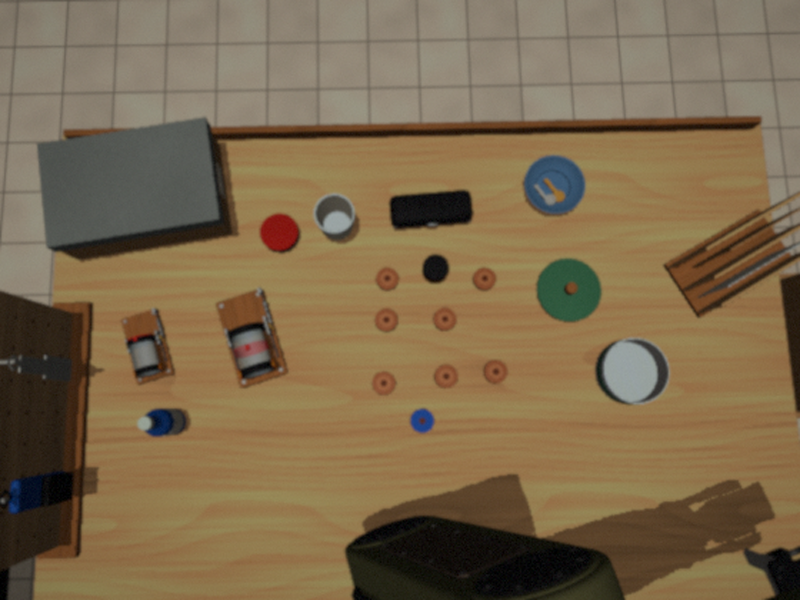

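View pics/scene0b.png

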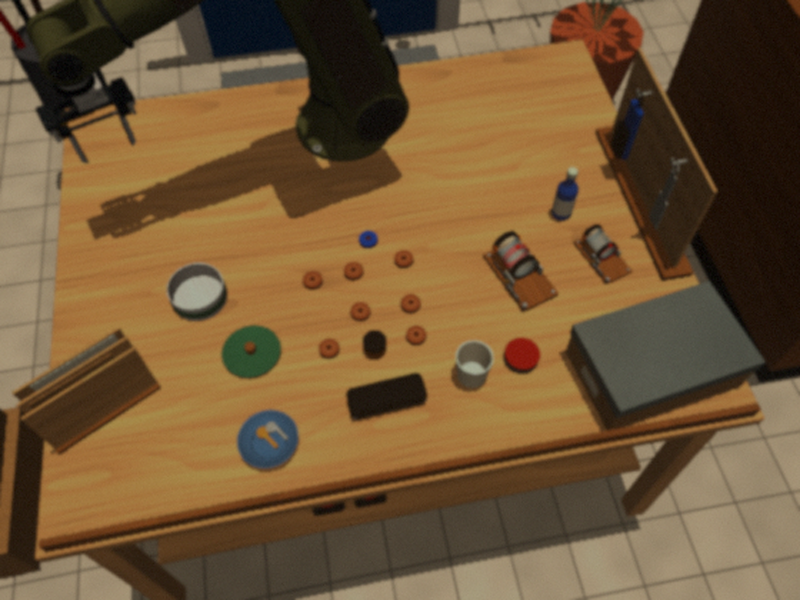

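Top view (800x600 scale): candidates for the column stand are the large one (250,340) and the small one (147,345), and the large one is wanted. There are 7 reddish discs at (387,278), (484,278), (386,320), (445,319), (383,383), (446,376) and (495,371). The blue decoy is at (422,420). The green lid is at (569,290), the tin at (633,371), and the blue plate at (554,185) isn't part of the job.

```bash
cat > h.py <<'E'
import cv2, numpy as np
from cell import manip, viewer
def ray(name_or_info,px):
    i=viewer.camera_info(name_or_info) if isinstance(name_or_info,str) else name_or_info
    p=cv2.undistortPoints(np.array(px,float).reshape(-1,1,2),i["camera_matrix"],np.array([i["k1"],0,0,0.]))[:,0]
    d=np.c_[p,np.ones(len(p))]@i["R"]; c=-i["R"].T@i["t"]
    return c,d
def at(info,px,z):
    c,d=ray(info,px); return c+d*((z-c[2])/d[:,2])[:,None]
def proj(info,X):
    i=viewer.camera_info(info) if isinstance(info,str) else info
    return cv2.projectPoints(np.array(X,float).reshape(-1,1,3),cv2.Rodrigues(i["R"])[0],i["t"],i["camera_matrix"],np.array([i["k1"],0,0,0.]))[0][:,0]
def blobs(im,lo,hi,amin=30):
    m=cv2.inRange(cv2.cvtColor(im,cv2.COLOR_BGR2HSV),np.array(lo),np.array(hi))
    m=cv2.morphologyEx(m,cv2.MORPH_CLOSE,np.ones((3,3)))
    n,l,s,c=cv2.connectedComponentsWithStats(m)
    return [(c[k],s[k]) for k in range(1,n) if s[k][4]>=amin]
def crop(im,x0,y0,x1,y1,f,fn):
    cv2.imwrite(fn,cv2.resize(im[y0:y1,x0:x1],None,fx=f,fy=f,interpolation=cv2.INTER_CUBIC))
E
python3 - <<'E'
from h import *
np.set_printoptions(precision=1,suppress=True)
im=cv2.imread("pics/top0.png"); s=0.7
hsv=cv2.cvtColor(im,cv2.COLOR_BGR2HSV)
for p in [(387,278),(446,376),(300,450),(569,275)]: print(hsv[int(p[1]*s)-3:int(p[1]*s)+4:3,int(p[0]*s)-4].tolist())
for c,st in blobs(im,(2,130,110),(10,255,255),40): print("disc?",c/s,st,at("top",[c],12)[0])
for c,st in blobs(im,(50,80,30),(90,255,255),200): print("green",c/s,st,at("top",[c],10)[0])
print("tin rim", at("top",np.array([(632,371),(598,371),(668,371)])*s,50))
print("plate",at("top",np.array([(219,305),(262,290),(285,372),(243,385)])*s,12))
crop(im,140,190,220,280,6.6,"pics/colc.png")
E
```

```text
[[10, 162, 131], [11, 160, 140], [11, 162, 132]]
[[11, 154, 144], [11, 150, 146], [11, 157, 145]]
[[17, 130, 151], [19, 119, 152], [21, 118, 151]]
[[69, 120, 83], [69, 111, 87], [70, 115, 89]]
disc? [277.1 230.6] [182 149  27  26 480] [739.9 267.1  12. ]
disc? [440.1 320.9] [305 219  10  11  47] [557.3 -41.5  12. ]
disc? [494.3 371.7] [339 253  15  14  61] [ 459.5 -139.4   12. ]
disc? [379.6 385.1] [262 263  10  12  41] [439.5  75.2  12. ]
green [568.1 289.6] [ 377  182   43   43 1386] [ 612.6 -288.4   10. ]
tin rim [[ 453.4 -382.2   50. ]
 [ 454.8 -320.7   50. ]
 [ 452.  -447.3   50. ]]
plate [[596.8 376.2  12. ]
 [623.9 295.2  12. ]
 [467.6 251.   12. ]
 [445.3 328.7  12. ]]
```

View pics/colc.png

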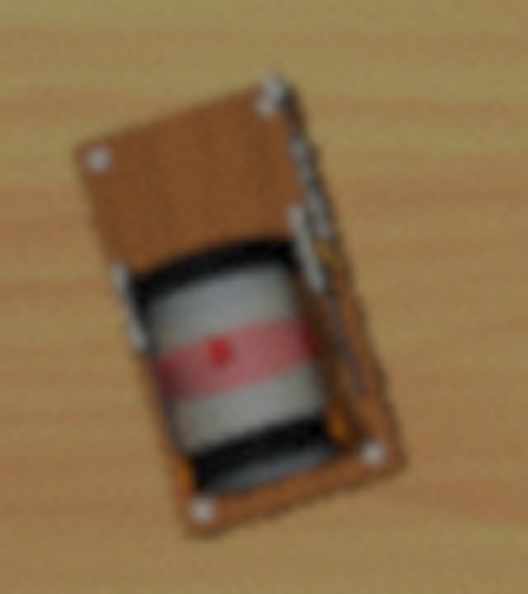

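The crop shows the larger stand. Plate corners are at about (75,148), (290,75), (405,465) and (190,535), with the orange studs by the black mouth ring at the lower end. The band is mid-tube at (237,360).

```bash
cat >> h.py <<'E'
from scipy.spatial.transform import Rotation as Ro
def rel(target,yaw,st=None):
    """shares for shift/turn from current pose to TCP target (mm) pointing down with tool yaw (R=Rz(yaw)Rx(pi))"""
    st=st or manip.read_state(); R0=Ro.from_euler('xyz',st["eef_rot"])
    R1=Ro.from_euler('xyz',[np.pi,0,yaw]); d=R0.inv().apply(np.array(target)-st["eef_pos"])/250
    w=(R0.inv()*R1).as_rotvec()/np.pi
    return d.round(3).tolist(),w.round(4).tolist()
E
python3 - <<'E'
from h import *
np.set_printoptions(precision=3,suppress=True)
c=np.array([(75,148),(290,75),(405,465),(190,535)])/6.6+[140,190]
P=at("top",c,12); print(P)
print("sides",[np.linalg.norm(P[i]-P[i-1]) for i in range(4)])
u=((P[2]+P[3])-(P[0]+P[1])); u/=np.linalg.norm(u); cen=P.mean(0); H=cen-u*9; H[2]=20
print("u",u,"ang",np.arctan2(u[1],u[0]),"H",H)
G=H+u*73+[0,0,26]; print("grip folded",G, "r",np.hypot(*G[:2]))
print("open floor xy", H+u*-26)
i=viewer.camera_info("wrist"); st=manip.read_state(); R0=Ro.from_euler('xyz',st["eef_rot"]).as_matrix()
print("cam in tool",R0.T@(-i["R"].T@i["t"]-st["eef_pos"]),(i["R"]@R0).round(3),i["camera_matrix"][0],i["k1"])
im=cv2.imread("pics/top0.png")
pts=np.array([(387,278),(484,278),(386,320),(445,319),(383,383),(446,376),(495,371)])*.7
for p in pts: print("disc",at("top",[p],12)[0].round(0))
# predicted band centre: fold geometry, floor at? mouth at grip+9u
for d in range(24,73,6): print(d,(proj("top",[G+u*(9-84+d)+[0,0,0]])[0]-[140,190])*6.6)
E
```

```text
[[599.833 381.475  12.   ]
 [628.426 293.778  12.   ]
 [467.352 246.003  12.   ]
 [441.281 332.122  12.   ]]
sides [np.float64(166.05562899371708), np.float64(92.24012074404637), np.float64(168.00907328408744), np.float64(89.97835287955134)]
u [-0.957 -0.291  0.   ] ang -2.8465796121652303 H [542.834 315.961  20.   ]
grip folded [472.988 294.736  46.   ] r 557.3032613419931
open floor xy [567.711 323.521  20.   ]
cam in tool [  76.64     0.776 -161.976] [[ 0.     1.     0.   ]
 [-0.965  0.    -0.262]
 [-0.262 -0.     0.965]] [301.601   0.    284.595] -0.04612322142597979
disc [642.  57.  12.]
disc [ 638. -128.   12.]
disc [561.  61.  12.]
disc [561. -51.  12.]
disc [443.  69.  12.]
disc [454. -49.  12.]
disc [ 461. -141.   12.]
24 [231.328 325.399]
30 [235.58  339.803]
36 [239.837 354.229]
42 [244.101 368.678]
48 [248.371 383.149]
54 [252.648 397.642]
60 [256.931 412.158]
66 [261.221 426.697]
72 [265.517 441.259]
```

```bash
cat >> h.py <<'E'
import json,os
def plan(targets,start=None,grip=None):
    """targets: list of ([x,y,z],yaw); prints shares & rows for each call; saves nothing"""
    p,r=start if start else json.load(open("cmd.json")); p=np.array(p); R0=Ro.from_euler('xyz',r)
    for t,yaw in targets:
        R1=Ro.from_euler('xyz',[np.pi,0,yaw])
        d=(R0.inv().apply(np.array(t)-p)/250).round(3); w=((R0.inv()*R1).as_rotvec()/np.pi).round(4)
        D=np.linalg.norm(d)*250
        print(t,"->",d.tolist(),w.tolist(),"rows>=%.1f"%max(D/41.7,np.linalg.norm(w)*180/7.16))
        p=p+R0.apply(d*250); R0=R0*Ro.from_rotvec(w*np.pi)
    json.dump([p.tolist(),R0.as_euler('xyz').tolist()],open("cmd.json","w"))
E
python3 - <<'E'
from h import *
plan([([260,-285,215],.295),([330,-60,190],.295),([420,150,170],.295),([473,295,150],.295)],([186.932,-517.248,222.446],[-np.pi,0,.3467]))
E
```

```text
[260, -285, 215] -> [0.591, -0.774, 0.03] [-0.0, -0.0, 0.0165] rows>=5.8
[330, -60, 190] -> [0.529, -0.78, 0.1] [-0.0, 0.0, -0.0] rows>=5.7
[420, 150, 170] -> [0.589, -0.699, 0.08] [-0.0, 0.0, -0.0] rows>=5.5
[473, 295, 150] -> [0.371, -0.494, 0.08] [-0.0, 0.0, -0.0] rows>=3.7
```

Call:
apply_moves(moves=[[[0.591,-0.774,0.03],[0,0,0.0165],0],[[0.591,-0.774,0.03],[0,0,0.0165],0],[[0.591,-0.774,0.03],[0,0,0.0165],0],[[0.591,-0.774,0.03],[0,0,0.0165],0],[[0.591,-0.774,0.03],[0,0,0.0165],0],[[0.591,-0.774,0.03],[0,0,0.0165],0],[[0.591,-0.774,0.03],[0,0,0.0165],0],[[0.591,-0.774,0.03],[0,0,0.0165],0]])

```text
clock: 0.77
eef_pos: [260.5, -284.2, 215.2]
eef_rot: [3.141, -0.0, 0.298]
wrist_force: [-0.1, -0.7, -0.6]
finger_gap: 93.7
finger_force: 0.0
```

Call:
apply_moves(moves=[[[0.529,-0.78,0.1],[0,0,0],0],[[0.529,-0.78,0.1],[0,0,0],0],[[0.529,-0.78,0.1],[0,0,0],0],[[0.529,-0.78,0.1],[0,0,0],0],[[0.529,-0.78,0.1],[0,0,0],0],[[0.529,-0.78,0.1],[0,0,0],0],[[0.529,-0.78,0.1],[0,0,0],0],[[0.529,-0.78,0.1],[0,0,0],0]])

```text
clock: 1.43
eef_pos: [330.4, -59.9, 189.9]
eef_rot: [-3.141, 0.0, 0.297]
wrist_force: [0.0, -0.5, -0.6]
finger_gap: 94.1
finger_force: 0.0
```

Call:
apply_moves(moves=[[[0.589,-0.699,0.08],[0,0,0],0],[[0.589,-0.699,0.08],[0,0,0],0],[[0.589,-0.699,0.08],[0,0,0],0],[[0.589,-0.699,0.08],[0,0,0],0],[[0.589,-0.699,0.08],[0,0,0],0],[[0.589,-0.699,0.08],[0,0,0],0],[[0.589,-0.699,0.08],[0,0,0],0],[[0.589,-0.699,0.08],[0,0,0],0]])

```text
clock: 2.1
eef_pos: [420.8, 148.8, 169.4]
eef_rot: [3.141, 0.001, 0.295]
wrist_force: [0.3, -1.1, -0.3]
finger_gap: 94.2
finger_force: 0.0
```

Call:
apply_moves(moves=[[[0.371,-0.494,0.08],[0,0,0],0],[[0.371,-0.494,0.08],[0,0,0],0],[[0.371,-0.494,0.08],[0,0,0],0],[[0.371,-0.494,0.08],[0,0,0],0],[[0.371,-0.494,0.08],[0,0,0],0],[[0.371,-0.494,0.08],[0,0,0],0],[[0.371,-0.494,0.08],[0,0,0],0],[[0.371,-0.494,0.08],[0,0,0],0]])

```text
clock: 2.77
eef_pos: [473.4, 293.2, 150.4]
eef_rot: [3.141, -0.0, 0.293]
wrist_force: [-0.4, 0.1, -0.2]
finger_gap: 93.7
finger_force: 0.0
```

```bash
python3 - <<'E'
from h import *
np.set_printoptions(precision=3,suppress=True)
st=manip.read_state(); print(st["clock"],st["eef_pos"],st["eef_rot"])
i=viewer.camera_info("wrist"); im=viewer.camera("wrist"); cv2.imwrite("pics/w1.png",cv2.resize(im,(800,600))); 
import pickle; pickle.dump(i,open("w1.pkl","wb"))
u=np.array([-.957,-.291,0]);H=np.array([542.8,316,20]);v=np.array([.291,-.957,0]);G=H+u*73+[0,0,26]
print(proj(i,[G,G+32.5*v,G-32.5*v])/.7)
E
```

```text
2.7667 [473.354 293.155 150.422] [ 3.141 -0.     0.293]
[[402.898 308.475]
 [453.408 308.365]
 [352.41  308.577]]
```

View pics/w1.png

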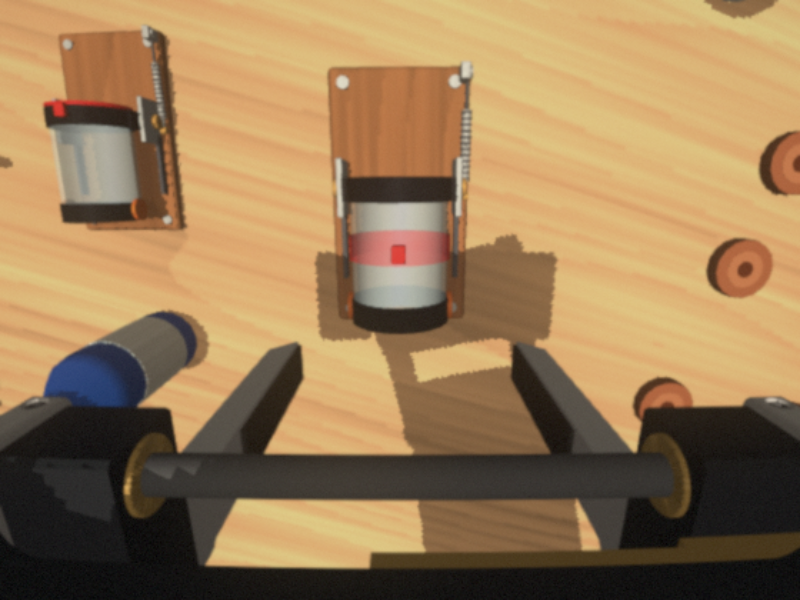

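Wrist view: the large stand is centred, with orange studs at about (349,308) and (455,308), matching the prediction. The band's centre is at (398,248). The spray bottle is at lower left, with its base near (190,345).

```bash
python3 - <<'E'
from h import *
import pickle
np.set_printoptions(precision=1,suppress=True)
i=pickle.load(open("w1.pkl","rb"))
u=np.array([-.957,-.291,0]);H=np.array([542.8,316,20])
P=at(i,np.array([(398,232),(398,248),(398,265),(400,178),(400,310)])*.7,75.5)
print("s along u (band lo,mid,hi, base end, mouth) from hinge",(P-H)@u, P)
# plate far corners z=12
Q=at(i,np.array([(329,69),(470,69)])*.7,12); print(Q, "far edge from H",(Q.mean(0)-H)@u,"lat",(Q-H)@np.array([.291,-.957,0]))
S=at(i,np.array([(345,308),(457,308)])*.7,46); print("studs",S,S.mean(0), np.linalg.norm(S[0]-S[1]), (S.mean(0)-H)@u)
print("spray cap",at("top",np.array([(147,424)])*.7,150), "base",at("top",np.array([(178,420)])*.7,5), at(i,np.array([(190,340)])*.7,0))
E
```

```text
s along u (band lo,mid,hi, base end, mouth) from hinge [21.1 29.9 39.4 -7.4 65.5] [[522.  312.   75.5]
 [513.6 309.5  75.5]
 [504.5 306.8  75.5]
 [549.6 319.1  75.5]
 [479.8 298.3  75.5]]
[[602.2 383.   12. ]
 [628.1 296.8  12. ]] far edge from H -76.23054056758663 lat [-46.9  43.2]
studs [[462.5 330.5  46. ]
 [483.3 261.5  46. ]] [472.9 296.   46. ] 72.08925665076778 72.72088457910574
spray cap [[380.3 453.5 150. ]] base [[384.  449.2   5. ]] [[387.7 442.9   0. ]]
```

Call:
apply_moves(moves=[[[0,-0.002,0.15],[0,0,0],0],[[0,-0.002,0.28],[0,0,0],0],[[0,-0.002,0.36],[0,0,0],0],[[0,-0.002,0.424],[0,0,0],0],[[0,-0.002,0.424],[0,0,0],0],[[0,-0.002,0.424],[0,0,0],0.5],[[0,-0.002,0.424],[0,0,0],0.5],[[0,-0.002,0.424],[0,0,0],0.5],[[0,-0.002,0.424],[0,0,0],0.5],[[0,-0.002,0.424],[0,0,0],0.5],[[0,-0.002,0.424],[0,0,0],0.5]], squeeze=25)

```text
clock: 3.73
eef_pos: [472.7, 297.1, 45.0]
eef_rot: [-3.139, -0.002, 0.295]
wrist_force: [-4.7, 11.5, 3.3]
finger_gap: 64.9
finger_force: 25.0
```

Call:
apply_moves(moves=[[[0.016,-0.004,-0.037],[0,0,0],0.5],[[0.037,-0.006,-0.072],[0,0,0],0.5],[[0.062,-0.006,-0.104],[0,0,0],0.5],[[0.091,-0.006,-0.132],[0,0,0],0.5],[[0.124,-0.006,-0.156],[0,0,0],0.5],[[0.159,-0.006,-0.176],[0,0,0],0.5],[[0.197,-0.006,-0.191],[0,0,0],0.5],[[0.236,-0.006,-0.201],[0,0,0],0.5],[[0.276,-0.006,-0.206],[0,0,0],0.5],[[0.317,-0.006,-0.205],[0,0,0],0.5],[[0.357,-0.006,-0.199],[0,0,0],0.5],[[0.396,-0.006,-0.188],[0,0,0],0.5]])

```text
clock: 4.73
eef_pos: [568.8, 327.2, 93.6]
eef_rot: [-3.14, -0.005, 0.295]
wrist_force: [-0.9, 7.3, 4.6]
finger_gap: 65.1
finger_force: 25.0
```

Call:
apply_moves(moves=[[[0,0,0],[0,0,0],0.5],[[0,0,0],[0,0,0],0.5]])

```text
clock: 4.9
eef_pos: [569.0, 327.2, 93.4]
eef_rot: [-3.14, -0.006, 0.295]
wrist_force: [2.4, 6.5, 5.9]
finger_gap: 64.6
finger_force: 25.0
```

Call:
apply_moves(moves=[[[0,0,0],[0,0,0],0],[[0,0,0],[0,0,0],0],[[0,0,0],[0,0,0],0],[[0,0,-0.15],[0,0,0],0],[[0,0,-0.3],[0,0,0],0],[[0,0,-0.48],[0,0,0],0],[[-0.3,0.2,-0.48],[0,0,0],0],[[-0.3,0.2,-0.48],[0,0,0],0],[[-0.3,0.2,-0.48],[0,0,0],0],[[-0.3,0.2,-0.48],[0,0,0],0]])

```text
clock: 5.73
eef_pos: [509.0, 254.6, 211.9]
eef_rot: [3.141, -0.001, 0.294]
wrist_force: [0.9, -0.8, -0.0]
finger_gap: 94.0
finger_force: 0.0
```

```bash
python3 - <<'E'
from h import *
import pickle
np.set_printoptions(precision=3,suppress=True)
st=manip.read_state(); print(st["clock"],st["eef_pos"],st["eef_rot"])
d={}
ims=[]
for n in("wrist","scene","top"):
    d[n]=viewer.camera_info(n); im=viewer.camera(n); cv2.imwrite(f"pics/2{n}.png",im); ims.append(im)
pickle.dump(d,open("w2.pkl","wb"))
c=(567.7,325,50)
out=[]
for n,im,w,f in(("wrist",ims[0],130,1.53),("scene",ims[1],45,4.44),("top",ims[2],45,4.44)):
    p=proj(n,[c])[0].astype(int); x0=max(0,min(p[0]-w,560-2*w)); y0=max(0,min(p[1]-w,420-2*w)); print(n,x0,y0,2*w,400/2/w)
    if n!="top": out.append(cv2.resize(im[y0:y0+2*w,x0:x0+2*w],(400,400),interpolation=cv2.INTER_CUBIC))
cv2.imwrite("pics/p2.png",np.hstack(out))
E
```

```text
5.7333 [509.039 254.641 211.875] [ 3.141 -0.001  0.294]
wrist 107 2 260 1.5384615384615385
scene 325 146 90 4.444444444444445
top 124 176 90 4.444444444444445
```

View pics/p2.png

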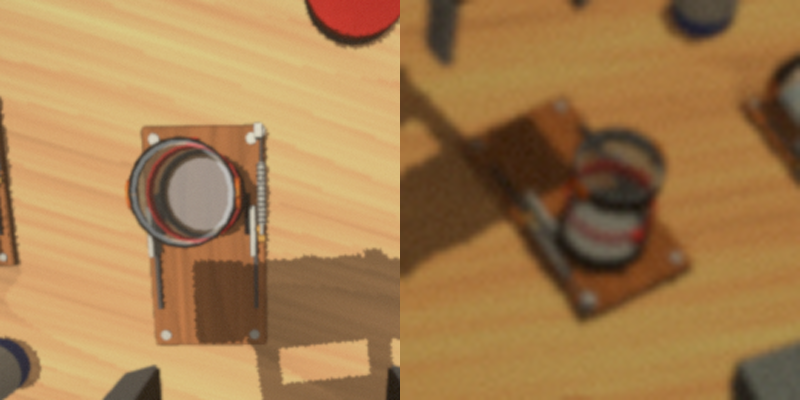

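Column is upright: rim ellipse spans (128..243, 136..246) in the left crop, centre (185.5,191), floor centre about (201,192).

```bash
python3 - <<'E'
from h import *
import pickle
np.set_printoptions(precision=3,suppress=True)
i=pickle.load(open("w2.pkl","rb"))["wrist"]
f=260/400
print("mouth",at(i,np.array([(185.5,191)])*f+[107,2],102),"floor",at(i,np.array([(201,192)])*f+[107,2],18))
st=manip.read_state()
plan([([480,60,260],0),([470,-70,260],0)],(st["eef_pos"].tolist(),st["eef_rot"].tolist()))
E
```

```text
mouth [[571.389 324.685 102.   ]] floor [[570.53  328.463  18.   ]]
[480, 60, 260] -> [-0.346, 0.717, -0.196] [-0.0001, -0.0003, 0.0939] rows>=4.9
[470, -70, 260] -> [-0.04, 0.52, 0.001] [0.0, 0.0, 0.0] rows>=3.1
```

Call:
apply_moves(moves=[[[-0.346,0.717,-0.196],[0,0,0.0939],0],[[-0.346,0.717,-0.196],[0,0,0.0939],0],[[-0.346,0.717,-0.196],[0,0,0.0939],0],[[-0.346,0.717,-0.196],[0,0,0.0939],0],[[-0.346,0.717,-0.196],[0,0,0.0939],0],[[-0.346,0.717,-0.196],[0,0,0.0939],0],[[-0.346,0.717,-0.196],[0,0,0.0939],0]])

```text
clock: 6.47
eef_pos: [480.1, 58.7, 260.4]
eef_rot: [-3.141, -0.001, -0.002]
wrist_force: [0.3, 0.4, -0.1]
finger_gap: 93.8
finger_force: 0.0
```

Call:
apply_moves(moves=[[[-0.04,0.52,0],[0,0,0],0.3],[[-0.04,0.52,0],[0,0,0],0.3],[[-0.04,0.52,0],[0,0,0],0.3],[[-0.04,0.52,0],[0,0,0],0.3],[[-0.04,0.52,0],[0,0,0],0.3],[[-0.04,0.52,0],[0,0,0],0.3],[[-0.04,0.52,0],[0,0,0],0.3]])

```text
clock: 7.05
eef_pos: [469.7, -68.8, 259.7]
eef_rot: [-3.141, 0.001, 0.002]
wrist_force: [-0.6, -0.4, -0.4]
finger_gap: 65.6
finger_force: 0.0
```

```bash
python3 - <<'E'
from h import *
import pickle
np.set_printoptions(precision=1,suppress=True)
st=manip.read_state(); print(st["clock"],st["eef_pos"],st["eef_rot"],st["finger_gap"])
i=viewer.camera_info("wrist"); im=viewer.camera("wrist"); pickle.dump(i,open("w3.pkl","wb")); cv2.imwrite("pics/3w.png",im)
cv2.imwrite("pics/3wb.png",cv2.resize(im,(800,600)))
for c,s in blobs(im,(4,140,60),(13,255,255),150): print((c/.7).round(),s,at(i,[c],12)[0])
E
```

```text
7.05 [469.7 -68.8 259.7] [-3.1  0.   0. ] 65.5973508399014
[263.  72.] [ 167   32   35   38 1013] [643.1  56.8  12. ]
[474.  77.] [315  36  34  37 992] [ 639.  -127.4   12. ]
[660. 107.] [455  67  15  17 187] [ 617.3 -296.4   12. ]
[ 34. 229.] [   0   76   63  129 3373] [508.7 295.3  12. ]
[265. 166.] [169 100  34  33 878] [564.2  60.7  12. ]
[385. 166.] [253 100  33  34 869] [563.4 -49.3  12. ]
[479. 274.] [320 177  32  31 769] [ 463.3 -139.7   12. ]
[384. 281.] [254 181  31  32 748] [456.4 -47.8  12. ]
[267. 291.] [172 189  31  30 733] [446.3  68.1  12. ]
```

View pics/3wb.png

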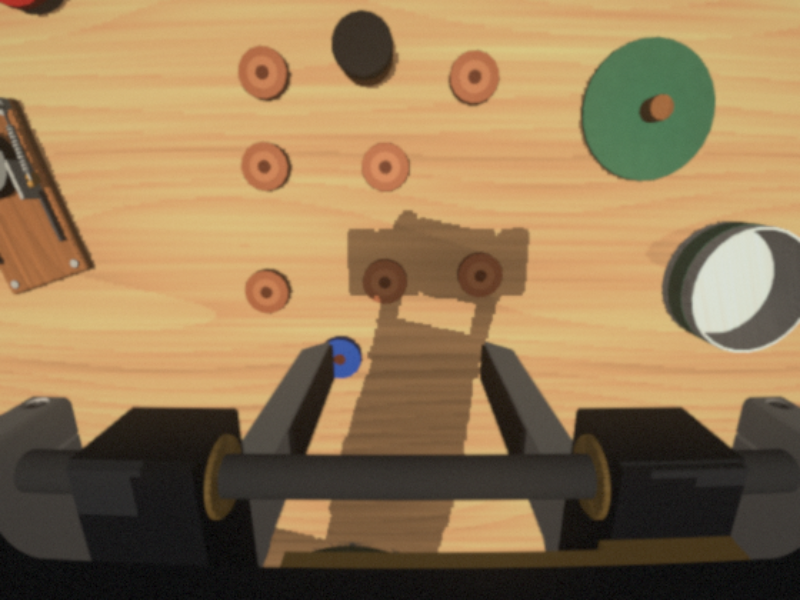

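The picture shows 7 cedar discs, the black jar cap at (363,48), the blue decoy at (345,358), the lid at (648,108) and the tin at (745,288). The blob centres agree with the disc holes. Picking the disc at (446,68) first.

Call:
apply_moves(moves=[[[-0.096,-0.552,0.6],[0,0,0],0.33],[[-0.096,-0.552,0.6],[0,0,0],0.33],[[-0.096,-0.552,0.6],[0,0,0],0.33],[[-0.096,-0.552,0.6],[0,0,0],0.33],[[-0.096,-0.552,0.6],[0,0,0],0.33],[[-0.096,-0.552,0.7],[0,0,0],0.33],[[-0.096,-0.552,0.8],[0,0,0],0.33],[[-0.096,-0.552,0.88],[0,0,0],0.33],[[-0.096,-0.552,0.93],[0,0,0],0.33],[[-0.096,-0.552,0.952],[0,0,0],0.33],[[-0.096,-0.552,0.952],[0,0,0],0.33]], squeeze=20)

```text
clock: 8.02
eef_pos: [444.6, 68.4, 21.1]
eef_rot: [3.142, 0.002, 0.001]
wrist_force: [-0.1, -1.0, 0.3]
finger_gap: 62.9
finger_force: 0.0
```

Call:
apply_moves(moves=[[[0,0,0],[0,0,0],0.7],[[0,0,0],[0,0,0],0.7],[[0,0,0],[0,0,0],0.7],[[0,0,0],[0,0,0],0.7],[[0,0,-0.2],[0,0,0],0.7],[[0,0,-0.4],[0,0,0],0.7],[[0,0,-0.512],[0,0,0],0.7],[[0,0,-0.512],[0,0,0],0.7]])

```text
clock: 8.68
eef_pos: [447.8, 67.7, 157.0]
eef_rot: [-3.141, -0.011, -0.0]
wrist_force: [0.6, 0.1, 0.7]
finger_gap: 42.8
finger_force: 20.0
```

```bash
python3 - <<'E'
from h import *
np.set_printoptions(precision=1,suppress=True)
st=manip.read_state(); print(st["clock"],st["eef_pos"],st["eef_rot"],st["finger_gap"])
i=viewer.camera_info("wrist"); im=viewer.camera("wrist"); cv2.imwrite("pics/4w.png",im)
z=st["eef_pos"][2]-17+7
p=proj(i,[[st["eef_pos"][0],st["eef_pos"][1],z]])[0]; print(p)
for c,s in blobs(im,(2,120,40),(14,255,255),150): print(c,s,at(i,[c],z)[0])
x,y=p.astype(int); crop(im,x-80,max(0,y-60),x+80,y+60,5,"pics/4c.png")
E
```

```text
8.6833 [447.8  67.7 157. ] [-3.1 -0.  -0. ] 42.80726964075718
[283.7 258.7]
[294.5  10.8] [271   0  48  28 992] [584.5  62.1 147. ]
[390.3   6.1] [370   0  43  15 448] [587.3  12.7 147. ]
[489.1  15.3] [ 465    0   51   36 1470] [584.6 -40.4 147. ]
[ 55.9 135.9] [   0   26  119  185 8795] [522.7 198.2 147. ]
[290.1  89.1] [ 268   65   46   49 1717] [546.1  64.2 147. ]
[403.4  90.5] [ 379   64   49   52 1794] [545.9   2.6 147. ]
[477.3 192.4] [ 452  173   50   43 1558] [489.7 -47.2 147. ]
[391.2 198.1] [ 363  176   53   44 1564] [486.1   4.4 147. ]
[284.9 255. ] [ 244  210   80   88 4334] [450.3  67.  147. ]
[286.9 309.2] [278 297  20  22 152] [412.3  65.6 147. ]
[313.6 310.4] [296 301  36  17 214] [411.4  48.2 147. ]
```

View pics/4c.png

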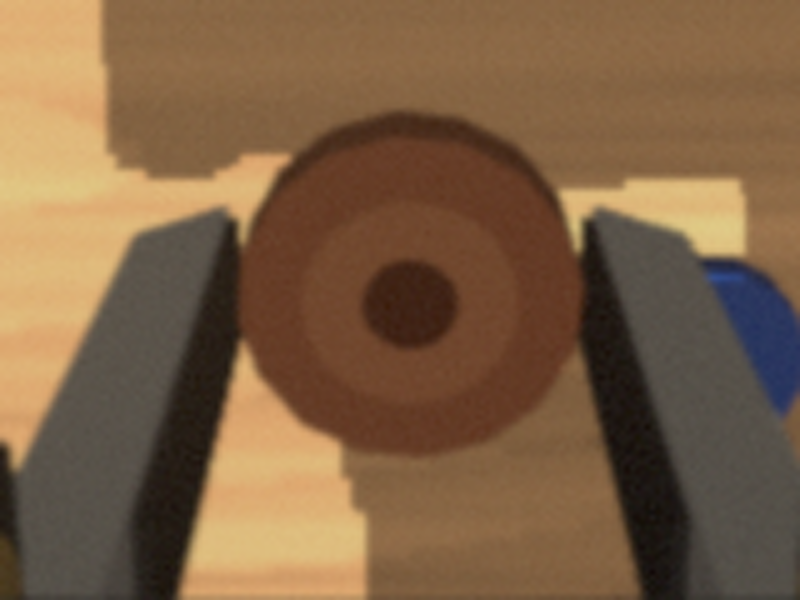

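Disc held centred (hole at (410,303) in the crop, as expected for the TCP). Carrying it to the column.

Call:
apply_moves(moves=[[[0.216,-0.408,0],[0,0,0],0.7],[[0.216,-0.408,0],[0,0,0],0.7],[[0.216,-0.408,0],[0,0,0],0.7],[[0.216,-0.408,0],[0,0,0],0.7]])

```text
clock: 9.07
eef_pos: [500.3, 173.2, 148.7]
eef_rot: [-3.141, 0.0, 0.003]
wrist_force: [-0.0, 0.0, 0.1]
finger_gap: 42.9
finger_force: 20.0
```

Call:
apply_moves(moves=[[[0.278,-0.626,0],[0,0,0],0.7],[[0.278,-0.626,0],[0,0,0],0.7],[[0.278,-0.626,0],[0,0,0],0.7],[[0.278,-0.626,0],[0,0,0],0.7],[[0.278,-0.626,0],[0,0,0],0.7],[[0.278,-0.626,0],[0,0,0],0.7],[[0.278,-0.626,0.05],[0,0,0],0.7],[[0.278,-0.626,0.09],[0,0,0],0.7],[[0.278,-0.626,0.114],[0,0,0],0.7],[[0.278,-0.626,0.114],[0,0,0],0.7],[[0.278,-0.626,0.114],[0,0,0],0.7],[[0.278,-0.626,0.114],[0,0,0],0.7]])

```text
clock: 10.07
eef_pos: [568.7, 325.5, 121.6]
eef_rot: [-3.142, -0.0, -0.001]
wrist_force: [0.7, -0.0, -0.3]
finger_gap: 43.2
finger_force: 20.0
```

```bash
python3 - <<'E'
from h import *
np.set_printoptions(precision=1,suppress=True)
st=manip.read_state(); print(st["clock"],st["eef_pos"],st["eef_rot"],st["finger_gap"],st["wrist_force"])
i=viewer.camera_info("wrist"); im=viewer.camera("wrist"); cv2.imwrite("pics/5w.png",im)
x,y=proj(i,[st["eef_pos"]])[0].astype(int); print(x,y); crop(im,x-80,max(0,y-60),x+80,y+60,5,"pics/5c.png")
E
```

```text
10.0667 [568.7 325.5 121.6] [-3.1 -0.  -0. ] 43.17069382076833 [ 0.7 -0.  -0.3]
283 265
```

View pics/5c.png

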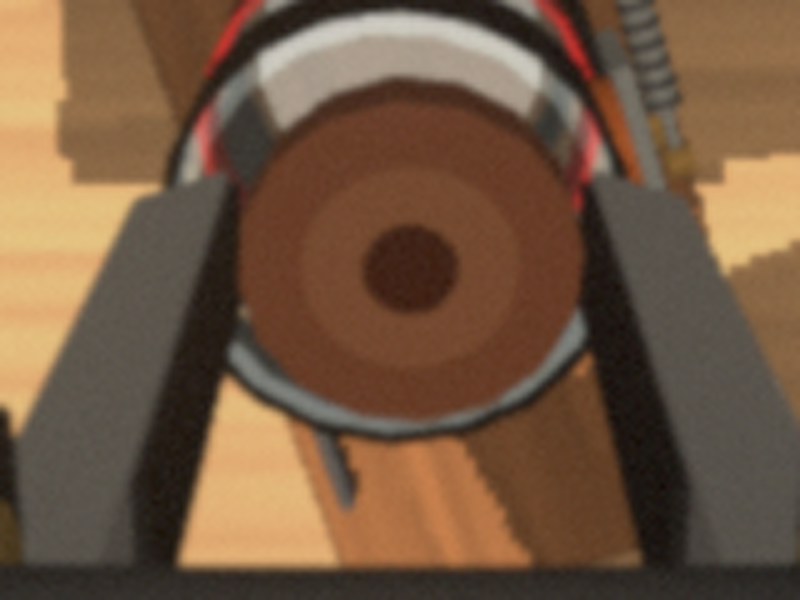

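```bash
python3 - <<'E'
from h import *
np.set_printoptions(precision=1,suppress=True)
P=at("wrist",np.array([(405,437),(400,12),(172,170),(228,372),(592,348)])/5+[203,205],102); print(P)
for c in((569.5,326.5),(571,325),(569,327)): print(c,np.hypot(*(P[:,:2]-c).T))
E
```

```text
[[539.6 325.5 102. ]
 [598.9 326.1 102. ]
 [578.  355.4 102. ]
 [549.3 349.1 102. ]
 [552.8 300.7 102. ]]
(569.5, 326.5) [30.  29.4 30.1 30.3 30.8]
(571, 325) [31.4 27.9 31.1 32.5 30.4]
(569, 327) [29.5 29.9 29.7 29.6 30.9]
```

Call:
apply_moves(moves=[[[0,0,0],[0,0,0],0.3],[[0,0,0],[0,0,0],0.3],[[0,0,0],[0,0,0],0.3],[[0,0,-0.114],[0,0,0],0.3],[[-0.006,0.802,-0.2],[0,0,0],0.3],[[-0.006,0.802,-0.2],[0,0,0],0.3],[[-0.006,0.802,-0.2],[0,0,0],0.33],[[-0.006,0.802,-0.2],[0,0,0],0.33],[[-0.006,0.802,-0.2],[0,0,0],0.33],[[-0.006,0.802,-0.2],[0,0,0],0.33]])

```text
clock: 10.95
eef_pos: [567.5, 120.4, 172.6]
eef_rot: [3.141, -0.001, -0.004]
wrist_force: [1.6, -0.5, -0.4]
finger_gap: 63.4
finger_force: 0.0
```

Call:
apply_moves(moves=[[[-0.015,0.26,0.1],[0,0,0],0.33],[[-0.015,0.26,0.25],[0,0,0],0.33],[[-0.015,0.26,0.4],[0,0,0],0.33],[[-0.015,0.26,0.5],[0,0,0],0.33],[[-0.015,0.26,0.57],[0,0,0],0.33],[[-0.015,0.26,0.598],[0,0,0],0.33],[[-0.015,0.26,0.598],[0,0,0],0.33],[[-0.015,0.26,0.598],[0,0,0],0.7],[[-0.015,0.26,0.598],[0,0,0],0.7],[[-0.015,0.26,0.598],[0,0,0],0.7],[[-0.015,0.26,0.598],[0,0,0],0.7]])

```text
clock: 11.87
eef_pos: [564.2, 60.7, 23.3]
eef_rot: [-3.141, -0.002, 0.0]
wrist_force: [-0.1, 0.5, 6.3]
finger_gap: 43.0
finger_force: 20.0
```

```bash
python3 - <<'E'
from h import *
np.set_printoptions(precision=1,suppress=True)
st=manip.read_state(); print(st["clock"],st["eef_pos"],st["eef_rot"],st["finger_gap"],st["wrist_force"])
i=viewer.camera_info("wrist"); im=viewer.camera("wrist"); cv2.imwrite("pics/6w.png",im)
t=viewer.camera("top"); cv2.imwrite("pics/6t.png",t)
for c,s in blobs(im,(2,120,40),(14,255,255),150): print(c,s,at(i,[c],12)[0])
E
```

```text
11.8667 [564.2  60.7  23.3] [-3.1 -0.   0. ] 43.01051097485527 [-0.1  0.5  6.3]
[420.3 104.8] [ 403   59   43   85 1395] [654.9 -14.7  12. ]
[288.2 123.4] [ 249   84   79   80 4868] [644.5  58.1  12. ]
[557.  141.5] [554 122   6  38 162] [636.4 -99.1  12. ]
[283.6 258.2] [ 240  209   86  109 4999] [563.8  60.7  12. ]
[432.7 253.5] [ 341  209  150   80 5827] [566.7 -32.7  12. ]
[317.8 309.5] [300 303  32  15 152] [527.3  38.3  12. ]
[320.1 372.1] [284 351  64  35 580] [476.4  35.   12. ]
```

Call:
apply_moves(moves=[[[0,0,-0.1],[0,0,0],0.7],[[0,0,-0.25],[0,0,0],0.7],[[0,0,-0.4],[0,0,0],0.7],[[0,0,-0.512],[0,0,0],0.7],[[0.01,-0.6,-0.512],[0,0,0],0.7],[[0.01,-0.6,-0.512],[0,0,0],0.7],[[0.01,-0.6,-0.512],[0,0,0],0.7],[[0.01,-0.6,-0.512],[0,0,0],0.7],[[0.01,-0.6,-0.512],[0,0,0],0.7]])

```text
clock: 12.72
eef_pos: [565.3, 214.9, 150.3]
eef_rot: [-3.141, -0.001, 0.004]
wrist_force: [-0.8, -0.4, -0.1]
finger_gap: 42.9
finger_force: 20.0
```

Call:
apply_moves(moves=[[[0.011,-0.462,0],[0,0,0],0.7],[[0.011,-0.462,0],[0,0,0],0.7],[[0.011,-0.462,0],[0,0,0],0.7],[[0.011,-0.462,0],[0,0,0],0.7],[[0.011,-0.462,0],[0,0,0],0.7],[[0.011,-0.462,0.05],[0,0,0],0.7],[[0.011,-0.462,0.09],[0,0,0],0.7],[[0.011,-0.462,0.114],[0,0,0],0.7],[[0.011,-0.462,0.114],[0,0,0],0.7],[[0.011,-0.462,0.114],[0,0,0],0.7]])

```text
clock: 13.55
eef_pos: [568.7, 325.1, 120.8]
eef_rot: [3.141, 0.001, -0.001]
wrist_force: [1.0, -0.3, 0.7]
finger_gap: 43.1
finger_force: 20.0
```

Call:
apply_moves(moves=[[[0,0,0],[0,0,0],0.3],[[0,0,0],[0,0,0],0.3],[[0,0,0],[0,0,0],0.3],[[0,0,-0.114],[0,0,0],0.3],[[0.147,0.6,-0.2],[0,0,0],0.33],[[0.147,0.6,-0.2],[0,0,0],0.33],[[0.147,0.6,-0.2],[0,0,0],0.33],[[0.147,0.6,-0.2],[0,0,0],0.33],[[0.147,0.6,-0.2],[0,0,0],0.33],[[0.147,0.6,-0.2],[0,0,0],0.33]])

```text
clock: 14.38
eef_pos: [605.8, 174.6, 171.9]
eef_rot: [-3.141, -0.001, -0.003]
wrist_force: [-0.9, -0.3, -0.5]
finger_gap: 63.4
finger_force: 0.0
```

```bash
python3 - <<'E'
from h import *
np.set_printoptions(precision=1,suppress=True)
st=manip.read_state(); print(st["clock"],st["eef_pos"])
i=viewer.camera_info("wrist"); im=viewer.camera("wrist"); cv2.imwrite("pics/7w.png",im)
for c,s in blobs(im,(2,120,40),(14,255,255),150): print(c,s,at(i,[c],12)[0])
E
```

```text
14.3833 [605.8 174.6 171.9]
[67.5 31.4] [ 52  12  34  39 298] [780.5 388.6  12. ]
[192.9  72.6] [ 153   31   81   83 5133] [738.9 265.1  12. ]
[462.3 152.8] [452 133  30  42 502] [659.9 -15.9  12. ]
[391.4 167.1] [ 369  147   45   45 1362] [644.3  59.8  12. ]
[546.9 172.4] [531 153  29  39 930] [ 639.7 -116.9   12. ]
[151.  211.2] [  99  182  106   82 2286] [596.  323.3  12. ]
[ 22.1 249.8] [   0  211   67  104 1234] [548.7 487.6  12. ]
[475.3 235.9] [ 455  217   42   39 1210] [565.7 -45.7  12. ]
[166.5 266.1] [ 134  220   63   86 1855] [529.2 312.9  12. ]
[113.2 262. ] [ 98 239  40  41 522] [534.2 376.4  12. ]
[143.8 254.2] [135 244  20  23 309] [544.2 338.1  12. ]
[326.6 366.6] [302 351  45  34 458] [385.5 119.9  12. ]
[359.1 368.7] [349 355  23  29 201] [381.5  77.   12. ]
```

```bash
python3 - <<'E'
from h import *
im=cv2.imread("pics/7w.png"); crop(im,80,170,200,290,5,"pics/7c.png")
print(proj("wrist",[(569.3,326.5,z) for z in(18,30,42,102)])-[80,170])
E
```

```text
[[69.60707795 65.08593973]
 [64.86831105 68.82381699]
 [59.79165955 72.83197034]
 [27.85163174 98.1418375 ]]
```

View pics/7c.png

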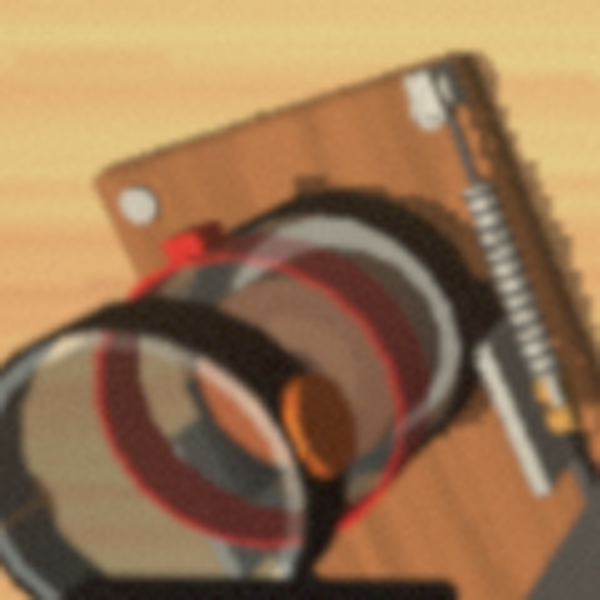

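The stack of two is visible and flat (hole near (300,375), matching 24 mm). The band's top edge is at about 42 mm, which means 3 discs. Fetching the third.

Call:
apply_moves(moves=[[[0.149,0.474,0],[0,0,0],0.33],[[0.149,0.474,0.1],[0,0,0],0.33],[[0.149,0.474,0.2],[0,0,0],0.33],[[0.149,0.474,0.35],[0,0,0],0.33],[[0.149,0.474,0.48],[0,0,0],0.33],[[0.149,0.474,0.56],[0,0,0],0.33],[[0.149,0.474,0.598],[0,0,0],0.33],[[0.149,0.474,0.598],[0,0,0],0.33],[[0.149,0.474,0.598],[0,0,0],0.7],[[0.149,0.474,0.598],[0,0,0],0.7],[[0.149,0.474,0.598],[0,0,0],0.7],[[0.149,0.474,0.598],[0,0,0],0.7]])

```text
clock: 15.43
eef_pos: [643.4, 57.9, 23.6]
eef_rot: [-3.141, -0.003, 0.0]
wrist_force: [-0.6, 1.8, 5.2]
finger_gap: 42.7
finger_force: 20.0
```

Call:
apply_moves(moves=[[[0,0,-0.1],[0,0,0],0.7],[[0,0,-0.25],[0,0,0],0.7],[[0,0,-0.4],[0,0,0],0.7],[[0,0,-0.512],[0,0,0],0.7],[[-0.147,-0.6,-0.512],[0,0,0],0.7],[[-0.147,-0.6,-0.512],[0,0,0],0.7],[[-0.147,-0.6,-0.512],[0,0,0],0.7],[[-0.147,-0.6,-0.512],[0,0,0],0.7],[[-0.147,-0.6,-0.512],[0,0,0],0.7]])

```text
clock: 16.18
eef_pos: [604.4, 212.6, 150.9]
eef_rot: [-3.141, -0.001, 0.005]
wrist_force: [-0.5, 0.4, -0.3]
finger_gap: 43.2
finger_force: 20.0
```

Call:
apply_moves(moves=[[[-0.149,-0.474,0],[0,0,0],0.7],[[-0.149,-0.474,0],[0,0,0],0.7],[[-0.149,-0.474,0],[0,0,0],0.7],[[-0.149,-0.474,0],[0,0,0],0.7],[[-0.149,-0.474,0],[0,0,0],0.7],[[-0.149,-0.474,0.05],[0,0,0],0.7],[[-0.149,-0.474,0.09],[0,0,0],0.7],[[-0.149,-0.474,0.114],[0,0,0],0.7],[[-0.149,-0.474,0.114],[0,0,0],0.7],[[-0.149,-0.474,0.114],[0,0,0],0.7]])

```text
clock: 17.02
eef_pos: [568.9, 325.0, 120.7]
eef_rot: [3.141, 0.001, -0.001]
wrist_force: [0.2, 0.3, -0.5]
finger_gap: 43.1
finger_force: 20.0
```

```bash
python3 - <<'E'
from h import *
np.set_printoptions(precision=1,suppress=True)
st=manip.read_state(); print(st["clock"],st["eef_pos"],st["finger_gap"])
i=viewer.camera_info("wrist"); im=viewer.camera("wrist"); cv2.imwrite("pics/8w.png",im)
z=st["eef_pos"][2]-10
for c,s in blobs(im,(2,120,40),(14,255,255),1500): print(c,s,at(i,[c],z)[0])
E
```

```text
17.0167 [568.9 325.  120.7] 43.06211543198566
[361.7  27. ] [ 316    0   96   66 5003] [697.6 284.5 110.7]
[278.2 219.7] [ 217  150  114  137 8025] [594.  328.2 110.7]
[ 85.8 228.9] [  39  187  111  100 4167] [588.1 446.3 110.7]
[299.9 302.8] [ 261  275   70   44 1844] [537.7 314.6 110.7]
```

Call:
apply_moves(moves=[[[0,0,0],[0,0,0],0.3],[[0,0,0],[0,0,0],0.3],[[0,0,0],[0,0,0],0.3],[[0,0,-0.114],[0,0,0],0.3],[[0.147,0.6,-0.2],[0,0,0],0.33],[[0.147,0.6,-0.2],[0,0,0],0.33],[[0.147,0.6,-0.2],[0,0,0],0.33],[[0.147,0.6,-0.2],[0,0,0],0.33],[[0.147,0.6,-0.2],[0,0,0],0.33],[[0.147,0.6,-0.2],[0,0,0],0.33],[[0.147,0.6,-0.2],[0,0,0],0.33]])

```text
clock: 17.98
eef_pos: [605.2, 176.5, 171.4]
eef_rot: [-3.141, 0.0, -0.0]
wrist_force: [-0.1, 0.4, -0.1]
finger_gap: 63.3
finger_force: 0.0
```

```bash
python3 - <<'E'
from h import *
np.set_printoptions(precision=1,suppress=True)
st=manip.read_state(); print(st["clock"],st["eef_pos"])
i=viewer.camera_info("wrist"); im=viewer.camera("wrist"); cv2.imwrite("pics/9w.png",im)
sc=viewer.camera("scene"); cv2.imwrite("pics/9s.png",sc)
a=cv2.resize(im[170:290,80:200],(600,600),interpolation=cv2.INTER_CUBIC)
x,y=proj("scene",[(569,326,60)])[0].astype(int); b=cv2.resize(sc[y-30:y+30,x-10:x+10],(200,600),interpolation=cv2.INTER_CUBIC)
cv2.imwrite("pics/9c.png",np.hstack([a,b]))
print(proj("wrist",[(569.3,326.5,z) for z in(42,54,66)])*5-[400,850])
t=viewer.camera("top"); cv2.imwrite("pics/9t.png",t)
for c,s in blobs(im,(2,120,40),(14,255,255),400): print(c,s,at(i,[c],12)[0])
E
```

```text
17.9833 [605.2 176.5 171.4]
[[303.1 361.1]
 [276.  382.6]
 [246.8 405.7]]
[194.9  71.4] [ 155   30   81   83 5182] [738.9 265.1  12. ]
[464.5 151.7] [453 133  31  42 503] [660.9 -15.9  12. ]
[547.8 172.7] [533 153  27  39 864] [ 639.4 -115.6   12. ]
[150.1 211.3] [ 100  181  106   82 2392] [594.9 325.9  12. ]
[ 22.4 248.6] [   0  210   66   96 1302] [548.9 488.1  12. ]
[477.  235.9] [ 455  216   45   40 1218] [565.7 -45.7  12. ]
[167.7 266.1] [ 136  220   62   86 1852] [528.4 313.   12. ]
[114.5 261.1] [ 99 238  40  41 530] [534.3 376.1  12. ]
```

View pics/9c.png

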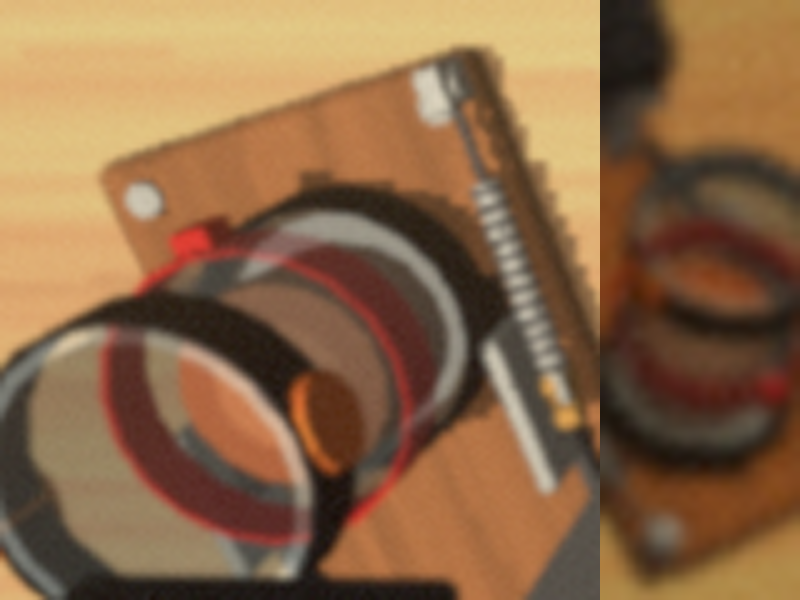

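Three discs now lie flat, with the top ellipse centred near (285,382), matching z≈54 and inside the red band. The rest go to the tin, first the disc at (564,-48).

Call:
apply_moves(moves=[[[-0.168,0.898,0],[0,0,0],0.33],[[-0.168,0.898,0],[0,0,0],0.33],[[-0.168,0.898,0],[0,0,0],0.33],[[-0.168,0.898,0],[0,0,0],0.33],[[-0.168,0.898,0.1],[0,0,0],0.33],[[-0.168,0.898,0.2],[0,0,0],0.33],[[-0.168,0.898,0.3],[0,0,0],0.33],[[-0.168,0.898,0.42],[0,0,0],0.33],[[-0.168,0.898,0.52],[0,0,0],0.33],[[-0.168,0.898,0.58],[0,0,0],0.33],[[-0.168,0.898,0.602],[0,0,0],0.33],[[-0.168,0.898,0.602],[0,0,0],0.33]])

```text
clock: 19.13
eef_pos: [562.9, -47.7, 19.8]
eef_rot: [-3.141, 0.002, 0.001]
wrist_force: [-0.3, -0.0, 0.1]
finger_gap: 62.9
finger_force: 0.0
```

Call:
apply_moves(moves=[[[0,0,0],[0,0,0],0.7],[[0,0,0],[0,0,0],0.7],[[0,0,0],[0,0,0],0.7],[[0,0,0],[0,0,0],0.7],[[0,0,-0.15],[0,0,0],0.7],[[0,0,-0.3],[0,0,0],0.7],[[0,0,-0.5],[0,0,0],0.7],[[-0.224,0.7,-0.5],[0,0,0],0.7],[[-0.224,0.7,-0.5],[0,0,0],0.7],[[-0.224,0.7,-0.5],[0,0,0],0.7],[[-0.224,0.7,-0.5],[0,0,0],0.7],[[-0.224,0.7,-0.5],[0,0,0],0.7]])

```text
clock: 20.13
eef_pos: [505.9, -227.4, 146.9]
eef_rot: [3.14, -0.001, -0.003]
wrist_force: [-0.3, 0.5, -0.6]
finger_gap: 43.2
finger_force: 20.0
```

```bash
python3 - <<'E'
from h import *
np.set_printoptions(precision=1,suppress=True)
st=manip.read_state(); print(st["clock"],st["eef_pos"],st["finger_gap"])
i=viewer.camera_info("wrist"); im=viewer.camera("wrist"); cv2.imwrite("pics/10w.png",im)
import pickle; pickle.dump(i,open("w10.pkl","wb"))
cv2.imwrite("pics/10b.png",cv2.resize(im,(800,600)))
for c,s in blobs(im,(2,120,40),(14,255,255),400): print(c/.7,s,at(i,[c],12)[0])
print(proj(i,[(453,-384,50),(513,-384,50),(393,-384,50),(453,-324,50),(453,-444,50)])/.7)
E
```

```text
20.1333 [ 505.9 -227.4  146.9] 43.23674698660471
[129.2  79.2] [ 68  26  37  53 808] [651.7 -49.6  12. ]
[252.2  96.7] [ 152   43   49   50 1930] [ 639.1 -129.3   12. ]
[790.5  96.4] [543  42  17  66 592] [ 643.  -483.2   12. ]
[503.2 132.8] [341  81  24  25 443] [ 616.3 -291.2   12. ]
[402.1 363. ] [ 234  196   88  116 5139] [ 455.4 -224.6   12. ]
[289.9 352. ] [ 181  226   46   42 1442] [ 464.2 -141.7   12. ]
[171.  359.2] [  98  232   45   41 1387] [458.2 -50.8  12. ]
[[639.7 387.4]
 [653.2 300.8]
 [626.9 464.3]
 [551.4 388.3]
 [725.1 386. ]]
```

View pics/10b.png

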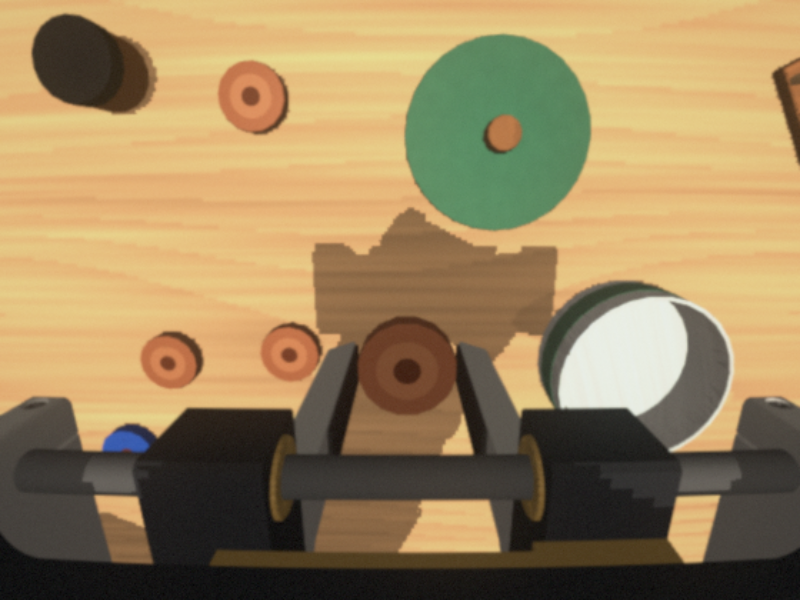

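The tin rim has its right edge at 733 and far edge at y≈295, so the tin centre is about (456.5,-388). The lid is centred at (498,132) with its knob at (503,132). The disc is held centred at (407,370).

Call:
apply_moves(moves=[[[-0.111,0.66,0],[0,0,0],0.7],[[-0.111,0.66,0],[0,0,0],0.7],[[-0.111,0.66,0],[0,0,0],0.7],[[-0.111,0.66,0],[0,0,0],0.7],[[-0.111,0.66,0],[0,0,0],0.7],[[-0.111,0.66,0.12],[0,0,0],0.7],[[-0.111,0.66,0.24],[0,0,0],0.7],[[-0.111,0.66,0.32],[0,0,0],0.7],[[-0.111,0.66,0.344],[0,0,0],0.7],[[-0.111,0.66,0.344],[0,0,0],0.44],[[-0.111,0.66,0.344],[0,0,0],0.44],[[-0.111,0.66,0.344],[0,0,0],0.44]])

```text
clock: 21.18
eef_pos: [480.5, -388.8, 61.9]
eef_rot: [3.14, -0.002, 0.0]
wrist_force: [0.5, -0.7, 0.2]
finger_gap: 52.2
finger_force: 0.0
```

Call:
apply_moves(moves=[[[0,0,-0.15],[0,0,0],0.44],[[0,0,-0.3],[0,0,0],0.44],[[0.05,-0.2,-0.4],[0,0,0],0.33],[[-0.065,-0.985,-0.4],[0,0,0],0.33],[[-0.065,-0.985,-0.4],[0,0,0],0.33],[[-0.065,-0.985,-0.4],[0,0,0],0.33],[[-0.065,-0.985,-0.4],[0,0,0],0.33],[[-0.065,-0.985,-0.4],[0,0,0],0.33],[[-0.065,-0.985,-0.4],[0,0,0],0.33],[[-0.065,-0.985,-0.4],[0,0,0],0.33]])

```text
clock: 22.02
eef_pos: [463.9, -140.7, 161.8]
eef_rot: [3.141, -0.003, 0.003]
wrist_force: [-0.3, -0.3, 0.6]
finger_gap: 63.0
finger_force: 0.0
```

```bash
python3 - <<'E'
from h import *
np.set_printoptions(precision=1,suppress=True)
st=manip.read_state(); print(st["clock"],st["eef_pos"],st["finger_gap"])
i=viewer.camera_info("wrist"); im=viewer.camera("wrist"); cv2.imwrite("pics/11w.png",im)
for c,s in blobs(im,(2,120,40),(14,255,255),400): print(c/.7,s,at(i,[c],12)[0])
E
```

```text
22.0167 [ 463.9 -140.7  161.8] 63.029515694387165
[260.2  26.7] [155   0  46  33 544] [642.7 -45.1  12. ]
[387.   33.2] [ 248    0   47   50 1869] [ 638.2 -128.1   12. ]
[637.3  69.5] [435  37  23  25 417] [ 618.7 -295.9   12. ]
[733.4 276.3] [ 493  174   40   38 1044] [ 477.5 -389.6   12. ]
[410.8 291.3] [ 250  176   86   55 2052] [ 464.8 -144.6   12. ]
[283.8 300.8] [ 178  191   42   41 1367] [457.2 -49.1  12. ]
[373.3 408.3] [230 262  67  56 759] [ 367.9 -114.9   12. ]
```

Call:
apply_moves(moves=[[[0,0,0.15],[0,0,0],0.33],[[0,0,0.3],[0,0,0],0.33],[[0,0,0.42],[0,0,0],0.33],[[0,0,0.52],[0,0,0],0.33],[[0,0,0.556],[0,0,0],0.33],[[0,0,0.556],[0,0,0],0.33],[[0,0,0.556],[0,0,0],0.7],[[0,0,0.556],[0,0,0],0.7],[[0,0,0.556],[0,0,0],0.7],[[0,0,0.556],[0,0,0],0.7],[[0,0,0.35],[0,0,0],0.7],[[0,0,0.2],[0,0,0],0.7]])

```text
clock: 23.07
eef_pos: [462.3, -141.8, 104.4]
eef_rot: [-3.14, 0.004, -0.0]
wrist_force: [0.6, -0.5, -0.0]
finger_gap: 43.0
finger_force: 20.0
```

Call:
apply_moves(moves=[[[-0.127,0.985,-0.14],[0,0,0],0.7],[[-0.127,0.985,-0.14],[0,0,0],0.7],[[-0.127,0.985,-0.14],[0,0,0],0.7],[[-0.127,0.985,-0.14],[0,0,0],0.7],[[-0.127,0.985,-0.14],[0,0,0],0.7],[[-0.127,0.985,-0.14],[0,0,0],0.7],[[-0.127,0.985,-0.14],[0,0,0],0.7],[[-0.127,0.985,-0.14],[0,0,0],0.7],[[-0.127,0.985,0],[0,0,0],0.7],[[-0.127,0.985,0.12],[0,0,0],0.7],[[-0.127,0.985,0.2],[0,0,0],0.7],[[-0.127,0.985,0.2],[0,0,0],0.7]])

```text
clock: 24.07
eef_pos: [430.5, -385.6, 50.5]
eef_rot: [-3.137, 0.005, 0.001]
wrist_force: [-1.0, 0.1, 0.1]
finger_gap: 43.5
finger_force: 20.0
```

Call:
apply_moves(moves=[[[0,0,0],[0,0,0],0.44],[[0,0,0],[0,0,0],0.44],[[0,0,0],[0,0,0],0.44],[[0,0,-0.15],[0,0,0],0.44],[[0,0,-0.3],[0,0,0],0.44],[[0.098,-0.9,-0.4],[0,0,0],0.33],[[0.098,-0.9,-0.4],[0,0,0],0.33],[[0.098,-0.9,-0.4],[0,0,0],0.33],[[0.098,-0.9,-0.4],[0,0,0],0.33],[[0.098,-0.9,-0.4],[0,0,0],0.33],[[0.098,-0.9,-0.4],[0,0,0],0.33],[[0.098,-0.9,-0.4],[0,0,0],0.33]])

```text
clock: 25.07
eef_pos: [457.0, -160.3, 156.4]
eef_rot: [3.141, -0.003, 0.004]
wrist_force: [-0.1, -0.5, 0.6]
finger_gap: 62.8
finger_force: 0.0
```

```bash
python3 - <<'E'
from h import *
np.set_printoptions(precision=1,suppress=True)
st=manip.read_state(); print(st["clock"],st["eef_pos"],st["finger_gap"])
i=viewer.camera_info("wrist"); im=viewer.camera("wrist"); cv2.imwrite("pics/12w.png",im)
for c,s in blobs(im,(2,120,40),(14,255,255),400): print(c/.7,s,at(i,[c],12)[0])
E
```

```text
25.0667 [ 457.  -160.3  156.4] 62.77279576303664
[223.6  16.8] [132   0  43  23 528] [640.2 -42.8  12. ]
[356.6  25. ] [ 226    0   48   41 1615] [ 634.4 -128.4   12. ]
[612.6  54.5] [418  26  23  25 440] [ 619.2 -295.1   12. ]
[714.4 267.9] [ 478  168   43   39 1178] [ 478.  -388.7   12. ]
[255.2 293.5] [ 157  186   44   41 1442] [457.2 -49.4  12. ]
[701.  328.1] [ 470  212   42   37 1193] [ 431.2 -387.    12. ]
[363.2 382. ] [238 247  35  45 517] [ 386.6 -127.6   12. ]
```

Call:
apply_moves(moves=[[[0,-0.456,0.1],[0,0,0],0.33],[[0,-0.456,0.1],[0,0,0],0.33],[[0,-0.456,0.2],[0,0,0],0.33],[[0,-0.456,0.33],[0,0,0],0.33],[[0,-0.456,0.43],[0,0,0],0.33],[[0,-0.456,0.51],[0,0,0],0.33],[[0,-0.456,0.532],[0,0,0],0.33],[[0,-0.456,0.532],[0,0,0],0.33],[[0,-0.456,0.532],[0,0,0],0.7],[[0,-0.456,0.532],[0,0,0],0.7],[[0,-0.456,0.532],[0,0,0],0.7],[[0,-0.456,0.532],[0,0,0],0.7]])

```text
clock: 26.12
eef_pos: [456.9, -49.8, 22.4]
eef_rot: [3.141, -0.002, -0.0]
wrist_force: [-0.5, -0.2, 7.2]
finger_gap: 43.3
finger_force: 20.0
```

Call:
apply_moves(moves=[[[0,0,-0.15],[0,0,0],0.7],[[0,0,-0.3],[0,0,0],0.7],[[0,0,-0.4],[0,0,0],0.7],[[0.04,0.7,-0.5],[0,0,0],0.7],[[0.04,0.7,-0.5],[0,0,0],0.7],[[0.04,0.7,-0.5],[0,0,0],0.7],[[0.04,0.7,-0.5],[0,0,0],0.7],[[0.04,0.7,-0.5],[0,0,0],0.7],[[0.04,0.7,-0.5],[0,0,0],0.7]])

```text
clock: 26.87
eef_pos: [466.1, -227.0, 146.9]
eef_rot: [3.141, -0.001, -0.003]
wrist_force: [-0.4, 0.3, -0.2]
finger_gap: 43.3
finger_force: 20.0
```

```bash
python3 - <<'E'
from h import *
np.set_printoptions(precision=1,suppress=True)
st=manip.read_state(); print(st["clock"],st["eef_pos"],st["finger_gap"])
i=viewer.camera_info("wrist"); im=viewer.camera("wrist"); cv2.imwrite("pics/13w.png",im)
for c,s in blobs(im,(2,120,40),(14,255,255),400): print(c/.7,s,at(i,[c],12)[0])
E
```

```text
26.8667 [ 466.1 -227.   146.9] 43.31197588300133
[118.8  25. ] [ 58   0  42  34 810] [644.2 -46.5  12. ]
[248.5  32.2] [ 149    0   50   49 2034] [ 637.2 -129.5   12. ]
[507.3  62.7] [344  31  24  27 479] [ 618.5 -291.6   12. ]
[631.  278.8] [ 420  175   44   41 1361] [ 479.1 -387.7   12. ]
[406.1 364. ] [ 242  187   81  127 5617] [ 414.7 -227.1   12. ]
[622.5 342.1] [ 415  220   42   39 1233] [ 431.1 -387.8   12. ]
```

Call:
apply_moves(moves=[[[0.05,0.656,0],[0,0,0],0.7],[[0.05,0.656,0],[0,0,0],0.7],[[0.05,0.656,0],[0,0,0],0.7],[[0.05,0.656,0],[0,0,0],0.7],[[0.05,0.656,0],[0,0,0],0.7],[[0.05,0.656,0.12],[0,0,0],0.7],[[0.05,0.656,0.24],[0,0,0],0.7],[[0.05,0.656,0.34],[0,0,0],0.7],[[0.05,0.656,0.384],[0,0,0],0.7],[[0.05,0.656,0.384],[0,0,0],0.44],[[0.05,0.656,0.384],[0,0,0],0.44],[[0.05,0.656,0.384],[0,0,0],0.44]])

```text
clock: 27.92
eef_pos: [479.6, -388.5, 52.2]
eef_rot: [3.14, -0.002, 0.001]
wrist_force: [0.1, 0.1, 0.2]
finger_gap: 52.3
finger_force: 0.0
```

Call:
apply_moves(moves=[[[0,0,-0.15],[0,0,0],0.44],[[0,0,-0.3],[0,0,0],0.44],[[0,0,-0.42],[0,0,0],0.44],[[0.4,-0.7,-0.42],[0,0,0],0.33],[[0.4,-0.7,-0.42],[0,0,0],0.33],[[0.4,-0.7,-0.42],[0,0,0],0.33],[[0.4,-0.7,-0.42],[0,0,0],0.33],[[0.4,-0.7,-0.42],[0,0,0],0.33],[[0.4,-0.7,-0.42],[0,0,0],0.33],[[0.4,-0.7,-0.42],[0,0,0],0.33]])

```text
clock: 28.75
eef_pos: [579.7, -211.9, 157.0]
eef_rot: [3.141, -0.002, 0.003]
wrist_force: [-0.7, -0.6, -0.5]
finger_gap: 63.0
finger_force: 0.0
```

```bash
python3 - <<'E'
from h import *
np.set_printoptions(precision=1,suppress=True)
st=manip.read_state(); print(st["clock"],st["eef_pos"],st["finger_gap"])
i=viewer.camera_info("wrist"); im=viewer.camera("wrist"); cv2.imwrite("pics/14w.png",im)
for c,s in blobs(im,(2,120,40),(14,255,255),400): print(c/.7,s,at(i,[c],12)[0])
E
```

```text
28.75 [ 579.7 -211.9  157. ] 62.95941363279482
[176.2 186.1] [109 108  28  45 520] [657.  -51.3  12. ]
[787.9 220.7] [ 535  118   25   91 1062] [ 635.9 -491.4   12. ]
[287.6 210.1] [ 179  126   45   44 1517] [ 640.1 -128.9   12. ]
[395.5 434.8] [218 283 109  35 806] [ 462.3 -204.    12. ]
[365.9 518.9] [221 351  73  25 483] [ 378.8 -178.    12. ]
```

Call:
apply_moves(moves=[[[0.24,-0.338,0.05],[0,0,0],0.33],[[0.24,-0.338,0.1],[0,0,0],0.33],[[0.24,-0.338,0.2],[0,0,0],0.33],[[0.24,-0.338,0.33],[0,0,0],0.33],[[0.24,-0.338,0.43],[0,0,0],0.33],[[0.24,-0.338,0.51],[0,0,0],0.33],[[0.24,-0.338,0.536],[0,0,0],0.33],[[0.24,-0.338,0.536],[0,0,0],0.33],[[0.24,-0.338,0.536],[0,0,0],0.7],[[0.24,-0.338,0.536],[0,0,0],0.7],[[0.24,-0.338,0.536],[0,0,0],0.7],[[0.24,-0.338,0.536],[0,0,0],0.7]])

```text
clock: 29.8
eef_pos: [639.3, -129.4, 22.9]
eef_rot: [3.141, -0.002, -0.0]
wrist_force: [-1.4, -0.7, 5.3]
finger_gap: 42.7
finger_force: 20.0
```

Call:
apply_moves(moves=[[[0,0,-0.15],[0,0,0],0.7],[[0,0,-0.3],[0,0,0],0.7],[[0,0,-0.4],[0,0,0],0.7],[[-0.4,0.5,-0.5],[0,0,0],0.7],[[-0.4,0.5,-0.5],[0,0,0],0.7],[[-0.4,0.5,-0.5],[0,0,0],0.7],[[-0.4,0.5,-0.5],[0,0,0],0.7],[[-0.4,0.5,-0.5],[0,0,0],0.7],[[-0.4,0.5,-0.5],[0,0,0],0.7]])

```text
clock: 30.55
eef_pos: [538.0, -255.4, 147.4]
eef_rot: [3.141, -0.001, -0.003]
wrist_force: [0.1, 1.0, -0.2]
finger_gap: 43.4
finger_force: 20.0
```

Call:
apply_moves(moves=[[[-0.428,0.538,0],[0,0,0],0.7],[[-0.428,0.538,0],[0,0,0],0.7],[[-0.428,0.538,0],[0,0,0],0.7],[[-0.428,0.538,0],[0,0,0],0.7],[[-0.428,0.538,0],[0,0,0],0.7],[[-0.428,0.538,0],[0,0,0],0.7],[[-0.428,0.538,0.14],[0,0,0],0.7],[[-0.428,0.538,0.27],[0,0,0],0.7],[[-0.428,0.538,0.36],[0,0,0],0.7],[[-0.428,0.538,0.384],[0,0,0],0.7],[[-0.428,0.538,0.384],[0,0,0],0.7]])

```text
clock: 31.47
eef_pos: [432.4, -386.8, 49.1]
eef_rot: [-3.14, 0.002, 0.002]
wrist_force: [-0.3, 0.1, 1.1]
finger_gap: 43.3
finger_force: 20.0
```

Call:
apply_moves(moves=[[[0,0,0],[0,0,0],0.44],[[0,0,0],[0,0,0],0.44],[[0,0,0],[0,0,0],0.44],[[0,0,-0.15],[0,0,0],0.44],[[0,0,-0.3],[0,0,0],0.44],[[0.1,-0.3,-0.6],[0,0,0],0.44],[[0.1,-0.3,-0.6],[0,0,0],0.44],[[0.1,-0.3,-0.6],[0,0,0],0.44],[[0.1,-0.3,-0.6],[0,0,0],0.44],[[0.1,-0.3,-0.6],[0,0,0],0.44]])

```text
clock: 32.3
eef_pos: [457.2, -313.3, 201.7]
eef_rot: [3.14, -0.002, 0.001]
wrist_force: [-0.8, -0.9, -1.3]
finger_gap: 52.9
finger_force: 0.0
```

```bash
python3 - <<'E'
from h import *
import pickle
np.set_printoptions(precision=1,suppress=True)
st=manip.read_state(); print(st["clock"],st["eef_pos"],st["finger_gap"])
i=viewer.camera_info("wrist"); im=viewer.camera("wrist"); cv2.imwrite("pics/15w.png",im); pickle.dump(i,open("w15.pkl","wb"))
cv2.imwrite("pics/15b.png",cv2.resize(im,(800,600)))
for c,s in blobs(im,(2,120,40),(14,255,255),300): print(c/.7,s,at(i,[c],20)[0])
for c,s in blobs(im,(50,60,30),(90,255,255),500): print("green",c/.7,s,at(i,[c],10)[0])
E
```

```text
32.3 [ 457.2 -313.3  201.7] 52.91398001043691
[56.5 32.2] [ 19   0  37  43 815] [647.8 -54.7  20. ]
[711.5  62.6] [ 435    0  125  112 8914] [ 626.4 -541.4   20. ]
[371.   70.8] [251  39  19  22 330] [ 616.1 -288.    20. ]
[495.9 284.4] [ 329  162   38   75 2220] [ 456.2 -387.4   20. ]
green [373.   76.4] [ 206    0  111  112 9798] [ 614.6 -288.7   10. ]
```

View pics/15b.png

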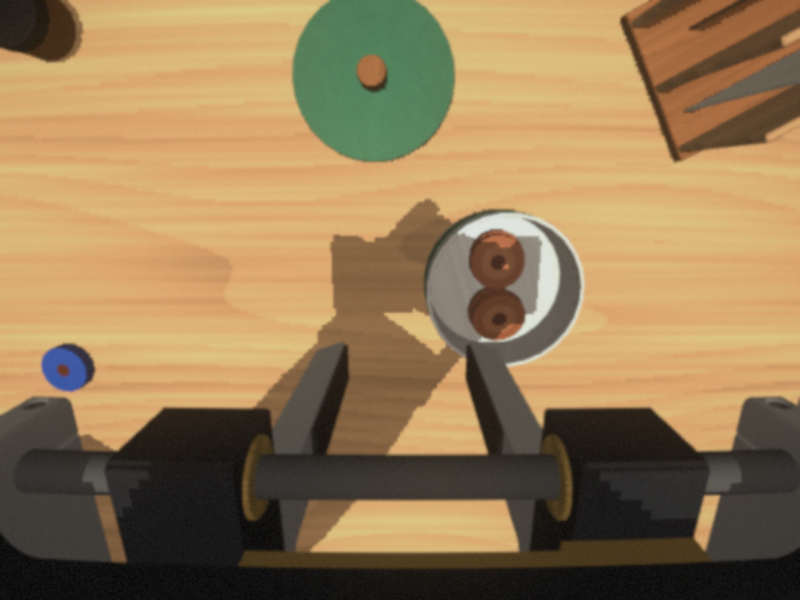

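Tin holds the four discs in two flat stacks, at (497,258) and (498,313). Rim edges are at about 427/584 across and 211/366 down. The lid's knob top is at (372,70).

```bash
python3 - <<'E'
from h import *
import pickle
np.set_printoptions(precision=1,suppress=True)
i=pickle.load(open("w15.pkl","rb")); im=cv2.imread("pics/15w.png")
P=at(i,np.array([(584,285),(428,280),(508,211),(505,366)])*.7,50); print(P, "c",(P[2,0]+P[3,0])/2,(P[0,1]+P[1,1])/2, "size",P[2,0]-P[3,0],P[1,1]-P[0,1])
for c in((456.5,-388),(455,-388),(457,-390)):
    print(c,np.hypot(*(P[:,:2]-c).T))
print("knob top",at(i,np.array([(372,70)])*.7,30))
j=pickle.load(open("w10.pkl","rb")); im10=cv2.imread("pics/10w.png")
print("knob top10",at(j,np.array([(505,130)])*.7,30))
# lid flange edge fit from w10
m=cv2.inRange(cv2.cvtColor(im10,cv2.COLOR_BGR2HSV),(50,60,30),(90,255,255)); cs=max(cv2.findContours(m,0,1)[0],key=cv2.contourArea)[:,0].astype(float)
Q=at(j,cs,9)[:,:2]; (c,r)=cv2.minEnclosingCircle(Q.astype(np.float32)); print("lid",c,r)
for kk in range(2):
    A=np.c_[2*Q,np.ones(len(Q))]; s=np.linalg.lstsq(A,(Q**2).sum(1),rcond=None)[0]; print(s[:2],np.sqrt(s[2]+s[0]**2+s[1]**2))
    Q=Q[abs(np.hypot(*(Q-s[:2]).T)-62)<2]
# tin rim: dense edge: bright ring points fit
g=cv2.cvtColor(im,cv2.COLOR_BGR2GRAY)
C=np.array([456.5,-388.]); ok=[]
for a in np.arange(0,2*np.pi,.05):
    rr=np.arange(54,68,.25); X=np.c_[C[0]+rr*np.cos(a),C[1]+rr*np.sin(a),np.full(len(rr),50)]
    px=proj(i,X).astype(np.float32); v=cv2.remap(g,px[:,0],px[:,1],cv2.INTER_LINEAR)[:,0].astype(float); k=np.argmax(v[:]*1.0)
    ok.append((a,rr[k],v[k]))
ok=np.array(ok); Q=np.c_[C[0]+ok[:,1]*np.cos(ok[:,0]),C[1]+ok[:,1]*np.sin(ok[:,0])][ok[:,2]>170]
for kk in range(3):
    s=np.linalg.lstsq(np.c_[2*Q,np.ones(len(Q))],(Q**2).sum(1),rcond=None)[0]; r=np.sqrt(s[2]+s[0]**2+s[1]**2); print("tin",s[:2],r,len(Q)); e=abs(np.hypot(*(Q-s[:2]).T)-r); Q=Q[e<np.median(e)*2+.3]
E
```

```text
[[ 462.6 -447.7   50. ]
 [ 466.2 -330.1   50. ]
 [ 516.9 -386.8   50. ]
 [ 397.  -391.9   50. ]] c 456.9582250383377 -388.9128333881372 size 119.87193212837906 117.65520817577186
(456.5, -388) [60.1 58.7 60.4 59.6]
(455, -388) [60.2 59.  61.9 58.1]
(457, -390) [58.  60.6 60.  60. ]
knob top [[ 614.3 -289.4   30. ]]
knob top10 [[ 615.9 -288.5   30. ]]
lid (614.658935546875, -288.2837219238281) 60.83232498168945
[ 614.7 -288.2] 60.22325738449493
[ 614.7 -288.2] 60.35416213606787
tin [ 453.7 -386.4] 59.44822179091116 89
tin [ 454.2 -387.2] 58.85454812965126 85
tin [ 454.6 -388.3] 58.08491051638198 81
```

Call:
apply_moves(moves=[[[0.63,-0.098,0.1],[0,0,0],0.44],[[0.63,-0.098,0.2],[0,0,0],0.44],[[0.63,-0.098,0.2],[0,0,0],0.44],[[0.63,-0.098,0.3],[0,0,0],0.44],[[0.63,-0.098,0.4],[0,0,0],0.44],[[0.63,-0.098,0.5],[0,0,0],0.44],[[0.63,-0.098,0.6],[0,0,0],0.44],[[0.63,-0.098,0.66],[0,0,0],0.44],[[0.63,-0.098,0.68],[0,0,0],0.44],[[0.63,-0.098,0.68],[0,0,0],0.44],[[0.63,-0.098,0.68],[0,0,0],0.44]], squeeze=35)

```text
clock: 33.27
eef_pos: [613.8, -289.8, 30.2]
eef_rot: [-3.142, 0.0, -0.001]
wrist_force: [-0.2, 0.0, -0.7]
finger_gap: 52.8
finger_force: 0.0
```

Call:
apply_moves(moves=[[[0,0,0],[0,0,0],0.95],[[0,0,0],[0,0,0],0.95],[[0,0,0],[0,0,0],0.95],[[0,0,0],[0,0,0],0.95],[[0,0,0],[0,0,0],0.95],[[0,0,0],[0,0,0],0.95],[[0,0,-0.06],[0,0,0],0.95],[[0,0,-0.14],[0,0,0],0.95],[[0,0,-0.24],[0,0,0],0.95],[[0,0,-0.32],[0,0,0],0.95],[[0,0,-0.36],[0,0,0],0.95],[[0,0,-0.36],[0,0,0],0.95]])

```text
clock: 34.27
eef_pos: [615.0, -289.4, 123.6]
eef_rot: [3.139, -0.004, 0.0]
wrist_force: [-0.4, -0.1, -0.1]
finger_gap: 20.6
finger_force: 35.0
```

```bash
python3 - <<'E'
from h import *
import pickle
np.set_printoptions(precision=1,suppress=True)
st=manip.read_state(); print(st["clock"],st["eef_pos"],st["eef_rot"],st["finger_gap"],st["wrist_force"])
i=viewer.camera_info("wrist"); im=viewer.camera("wrist"); cv2.imwrite("pics/16w.png",im); pickle.dump(i,open("w16.pkl","wb"))
z=st["eef_pos"][2]-20.5
m=cv2.inRange(cv2.cvtColor(im,cv2.COLOR_BGR2HSV),(50,60,20),(90,255,255)); cs=max(cv2.findContours(m,0,1)[0],key=cv2.contourArea)[:,0].astype(float)
Q=at(i,cs,z)[:,:2]; Q=Q[Q[:,0]>st["eef_pos"][0]+5]
for kk in range(3):
    s=np.linalg.lstsq(np.c_[2*Q,np.ones(len(Q))],(Q**2).sum(1),rcond=None)[0]; r=np.sqrt(s[2]+s[0]**2+s[1]**2); print("lid",s[:2],r,len(Q)); e=abs(np.hypot(*(Q-s[:2]).T)-r); Q=Q[e<np.median(e)*2+.3]
cv2.imwrite("pics/16b.png",cv2.resize(im,(800,600)))
E
```

```text
34.2667 [ 615.  -289.4  123.6] [ 3.1 -0.   0. ] 20.61351280333874 [-0.4 -0.1 -0.1]
lid [ 639.7 -289. ] 43.61927565741614 366
lid [ 626.4 -289.2] 52.82327409107731 280
lid [ 618.6 -290.3] 58.80840290097754 221
```

View pics/16b.png

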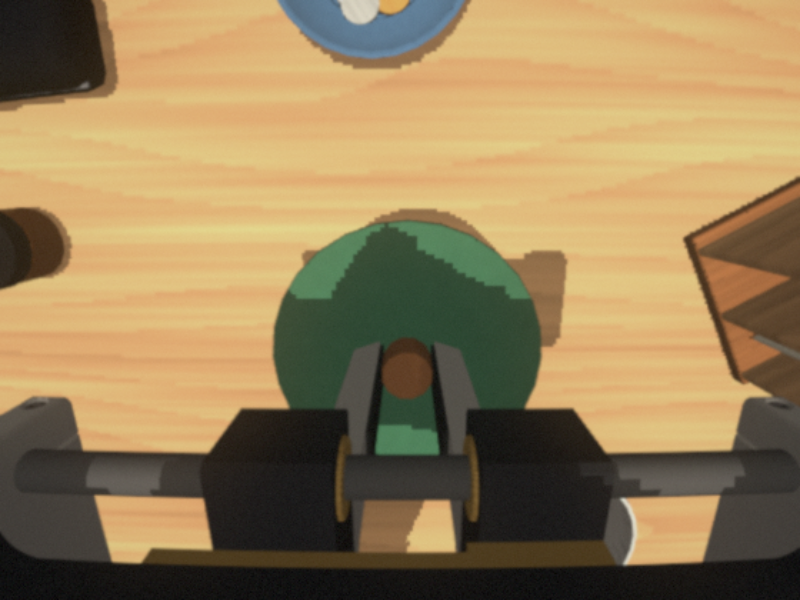

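Lid is held level, knob centred at (407,368) between the fingers and far flange edge at (405,221).

Call:
apply_moves(moves=[[[-0.636,0.399,0],[0,0,0],0.95],[[-0.636,0.399,0],[0,0,0],0.95],[[-0.636,0.399,0],[0,0,0],0.95],[[-0.636,0.399,0],[0,0,0],0.95],[[-0.636,0.399,0],[0,0,0],0.95],[[-0.636,0.399,0],[0,0,0],0.95],[[-0.636,0.399,0],[0,0,0],0.95],[[-0.636,0.399,0],[0,0,0],0.95],[[-0.636,0.399,0],[0,0,0],0.95]])

```text
clock: 35.07
eef_pos: [455.8, -387.9, 119.6]
eef_rot: [-3.141, 0.001, 0.001]
wrist_force: [-0.2, 0.5, -1.5]
finger_gap: 21.1
finger_force: 35.0
```

```bash
python3 - <<'E'
from h import *
import pickle
np.set_printoptions(precision=1,suppress=True)
i=pickle.load(open("w16.pkl","rb"))
print("w16 knob",at(i,np.array([(407,368)])*.7,123.6),"far",at(i,np.array([(405,221)])*.7,103),"sides",at(i,np.array([(273,345),(541,345)])*.7,103))
st=manip.read_state(); print(st["clock"],st["eef_pos"],st["eef_rot"],st["finger_gap"])
i=viewer.camera_info("wrist"); im=viewer.camera("wrist"); cv2.imwrite("pics/17w.png",im); pickle.dump(i,open("w17.pkl","wb"))
t=viewer.camera("top"); cv2.imwrite("pics/17t.png",t)
g=cv2.cvtColor(im,cv2.COLOR_BGR2HSV)
# vertical profile through centre column above lid
x=int(proj(i,[st["eef_pos"]])[0][0]); print(x,[(y,g[y,x].tolist()) for y in range(120,175,2)])
E
```

```text
w16 knob [[ 620.1 -290.2  123.6]] far [[ 677.5 -289.4  103. ]] sides [[ 622.2 -229.5  103. ]
 [ 622.2 -351.1  103. ]]
35.0667 [ 455.8 -387.9  119.6] [-3.1  0.   0. ] 21.099512486478318
283 [(120, [19, 112, 232]), (122, [18, 115, 231]), (124, [18, 119, 231]), (126, [18, 115, 232]), (128, [18, 115, 231]), (130, [19, 112, 231]), (132, [19, 113, 231]), (134, [18, 115, 231]), (136, [19, 113, 231]), (138, [20, 110, 231]), (140, [19, 114, 230]), (142, [17, 118, 230]), (144, [17, 118, 229]), (146, [17, 121, 222]), (148, [15, 124, 142]), (150, [32, 65, 74]), (152, [23, 38, 108]), (154, [34, 43, 95]), (156, [50, 68, 82]), (158, [53, 68, 82]), (160, [55, 77, 79]), (162, [55, 79, 81]), (164, [56, 77, 79]), (166, [56, 68, 82]), (168, [54, 83, 80]), (170, [55, 79, 81]), (172, [58, 82, 78]), (174, [60, 81, 79])]
```

```bash
python3 - <<'E'
from h import *
import pickle
np.set_printoptions(precision=1,suppress=True)
i=pickle.load(open("w17.pkl","rb")); im=cv2.imread("pics/17w.png")
print("rim far",at(i,[(283,152)],50),"lid far",at(i,[(283,154.5)],99.6))
crop(im,180,130,390,290,3.8,"pics/17c.png")
E
```

```text
rim far [[ 516.3 -387.2   50. ]] lid far [[ 518.4 -387.5   99.6]]
```

View pics/17c.png

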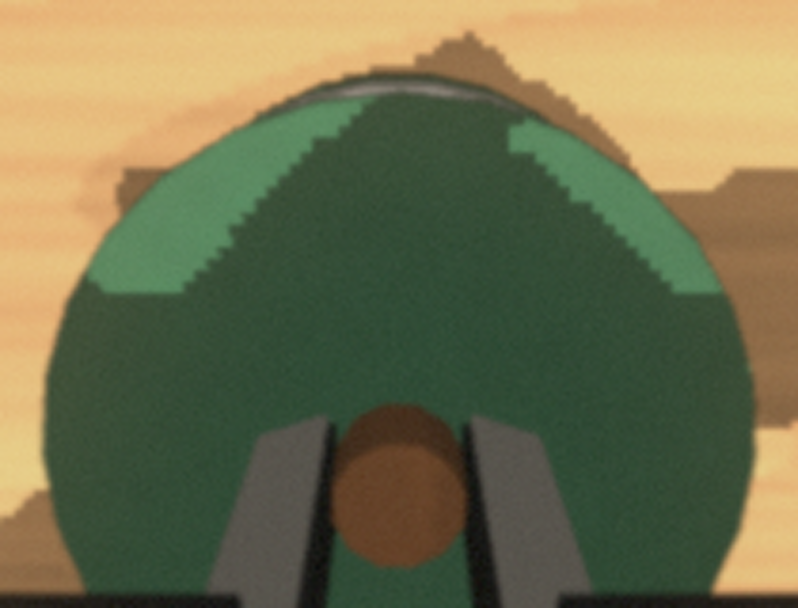

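Crescent of rim is symmetric about the lid, so they are aligned within about 1.5 mm. Lowering.

Call:
apply_moves(moves=[[[0,0,0.05],[0,0,0],0.95],[[0,0,0.1],[0,0,0],0.95],[[0,0,0.13],[0,0,0],0.95],[[0,0,0.15],[0,0,0],0.95],[[0,0,0.165],[0,0,0],0.95],[[0,0,0.176],[0,0,0],0.95],[[0,0,0.18],[0,0,0],0.95],[[0,0,0.18],[0,0,0],0.95]])

```text
clock: 35.83
eef_pos: [455.2, -388.8, 75.5]
eef_rot: [3.141, -0.0, -0.0]
wrist_force: [0.5, 0.1, -0.2]
finger_gap: 20.8
finger_force: 35.0
```

Call:
apply_moves(moves=[[[0,0,0.006],[0,0,0],0.95],[[0,0,0.01],[0,0,0],0.95],[[0,0,0.01],[0,0,0],0.95]])

```text
clock: 36.08
eef_pos: [455.4, -388.9, 75.3]
eef_rot: [3.141, -0.001, 0.0]
wrist_force: [-8.4, 8.8, 22.8]
finger_gap: 21.0
finger_force: 35.0
```

Call:
apply_moves(moves=[[[0,0,-0.008],[0,0,0],0.95],[[0,0,-0.008],[0,0,0],0.8],[[0,0,-0.008],[0,0,0],0.5],[[0,0,-0.008],[0,0,0],0.4],[[0,0,-0.15],[0,0,0],0.4],[[0,0,-0.3],[0,0,0],0.4],[[0,0,-0.45],[0,0,0],0.4],[[0,0,-0.6],[0,0,0],0.4],[[0,-0.2,-0.7],[0,0,0],0.4],[[0,-0.2,-0.7],[0,0,0],0.4],[[0,-0.2,-0.7],[0,0,0],0.4]])

```text
clock: 37.0
eef_pos: [455.8, -337.0, 249.6]
eef_rot: [3.14, -0.002, 0.002]
wrist_force: [-0.2, -0.1, -0.8]
finger_gap: 56.3
finger_force: 0.0
```

```bash
python3 - <<'E'
from h import *
np.set_printoptions(precision=1,suppress=True)
st=manip.read_state(); print(st["clock"],st["eef_pos"],st["finger_gap"],st["wrist_force"])
i=viewer.camera_info("wrist"); im=viewer.camera("wrist"); cv2.imwrite("pics/18w.png",im)
s=viewer.camera("scene"); cv2.imwrite("pics/18s.png",s); t=viewer.camera("top"); cv2.imwrite("pics/18t.png",t)
m=cv2.inRange(cv2.cvtColor(im,cv2.COLOR_BGR2HSV),(50,60,20),(90,255,255)); cs=max(cv2.findContours(m,0,1)[0],key=cv2.contourArea)[:,0].astype(float)
for z in (55,):
    Q=at(i,cs,z)[:,:2]
    for kk in range(3):
        q=np.linalg.lstsq(np.c_[2*Q,np.ones(len(Q))],(Q**2).sum(1),rcond=None)[0]; r=np.sqrt(q[2]+q[0]**2+q[1]**2); print("lid",q[:2],r,len(Q)); e=abs(np.hypot(*(Q-q[:2]).T)-r); Q=Q[e<np.median(e)*2+.3]
p=proj(i,[(456,-388,50)])[0].astype(int); print(p)
a=im[max(0,p[1]-70):max(0,p[1]-70)+140,p[0]-70:p[0]+70]
x,y=proj("scene",[(456,-388,30)])[0].astype(int); b=s[y-30:y+30,max(0,x-30):max(0,x-30)+60]
x,y=proj("scene",[(569,326,60)])[0].astype(int); c=s[y-30:y+30,x-20:x+40]
cv2.imwrite("pics/18c.png",np.hstack([cv2.resize(k,(266,266),interpolation=cv2.INTER_CUBIC) for k in(a,b,c)]))
# bystander drift check between first and last top pictures
t0=cv2.imread("pics/top0.png")
for n,(x,y) in dict(cup=(335,215),case=(431,209),jar=(435,268),polish=(279,232),spray=(160,422)).items():
    x,y=int(x*.7),int(y*.7); tm=t0[y-20:y+20,x-20:x+20]; r=cv2.matchTemplate(t[y-34:y+34,x-34:x+34],tm,cv2.TM_CCOEFF_NORMED); _,v,_,l=cv2.minMaxLoc(r); print(n,np.array(l)-14,round(v,2))
E
```

```text
37.0 [ 455.8 -337.   249.6] 56.30200921624633 [-0.2 -0.1 -0.8]
lid [ 456.9 -388.3] 58.94134206447579 305
lid [ 456.9 -388.6] 59.12874411635035 286
lid [ 456.9 -388.7] 59.18504961408468 279
[325 194]
cup [0 0] 1.0
case [0 0] 1.0
jar [0 0] 1.0
polish [0 0] 1.0
spray [0 0] 1.0
```

View pics/18c.png

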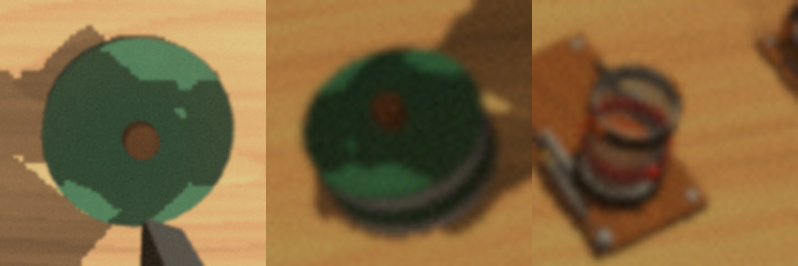

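The lid sits level and centred on the tin, and the column is upright with its filled stack. The bystanders haven't moved and the arm is clear.

```bash
python3 -c "
from cell import manip
print(manip.sign_off())"
```

```text
the job is handed in; nothing more can be done
None
```

The job is handed in: the column is snapped upright with three discs flat in the fill band, the other four are in the tin with its lid on, and the bystanders did not move; the result came back without a verdict.

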